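# Rebuild the chickpea grinder's roller carrier

## Robot

A 7-joint arm with a two-finger parallel gripper is mounted at the origin on the work surface. World frame = base frame: x ahead of the robot, y to its left, z up, the work surface at z = 0. Lengths are in m, angles in rad, forces in N, time in s.
With the tool pointing down it reaches from about 0.35 to 0.9 m from the base axis. Payload 8.1 kg.
Tool frame: the origin (TCP) lies on the centre line of the jaws, within the pads' length; the fingertips stand 22 mm ahead of it and the grasp point (between the pads) lies 3 mm ahead of it; z points along the fingers, y is the direction in which the jaws open and shut (so a half turn about z gives the same grasp; the last joint's range is limited). The gripper opens to 92 mm and grips with 3 to 60 N. Pads are 19 mm wide; open, the fingers measure 130 mm over their backs; the gripper's body (75 mm by 190 mm) begins 47 mm behind the grasp point.
Start: joints at [1.024, 0.434, 0.025, 1.573, -0.012, 1.134, -0.075], TCP at [0.268, -0.564, 0.21] pointing down, gripper open.
Joint ranges: [-2.62, 2.62], [-0.44, 2.09], [-1.27, 1.32], [0.08, 2.57], [-1.32, 4.46], [0.12, 2], [-2.74, 2.74]. Speed limits (rad/s): [2.22, 2.22, 3.01, 3.01, 3.14, 3.14, 3.14].

## Interface

Orientations are given as a rotation vector (axis times angle).
In Python, from cell import arm gives the robot as it stands.
- The arm moves only by the shell command python3 -m pendant 'ROWS' [FORCE]. ROWS is JSON, a list that holds one entry, the list of rows, each a list of 7 numbers: the shift along the tool's x, y, z in units of 0.04 m (1.0 is 0.04 m), then the turn, a rotation vector about the tool's x, y, z in units of 0.08 rad (1.0 is 0.08 rad), then the closure, from 0 (fully open) to 1 (shut). In form: [[[tx, ty, tz, ax, ay, az, fingers], ...]]. A call has 1 to 20 rows; each row shifts and turns the commanded pose from where the row before left it, along the tool's axes as they then stand; what a row does not reach is not made up. A row lasts 1/12 s, in which the tool goes at most 41.7 mm and 7.16 degrees, less where a joint would pass 70% of its speed; a pose out of reach is approached as far as the arm can. A call with a number of a shift or a turn outside -1 to 1 is refused whole. A call with a gripper value outside its range is refused whole. The fingers move at their own pace and stop on an object; FORCE is the grip in N (left out, the last holds). Time passes only in rows, so rows that do not move let the fingers close. It gives the time, the measured TCP pose, the force and the opening at its end, in the units of the state.
- arm.observe(): the state, without advancing time (a new reading comes with each control period).
- arm.get_image(name): name is "side" or "top"; returns a dict with "img" (480x640x3 uint8, red, green, blue), "z_map" (480x640 float32, m along the optical axis (not along the pixel's ray), 0 where there is no reading), "K" (3x3 intrinsics, pixels), "R" (3x3) and "t" (3): a world point X has camera coordinates R X + t. Camera axes: x right, y down, z forward; pixel columns grow to the right and rows downward; lengths in m; the calibration is good to about 2 mm. A picture is of the moment at which its call begins.
- arm.sign_off(): hands the job in, once; it reports no verdict.
The state is a dict: "clock": time; "joints": joint angles; "dq": joint speeds; "joint_efforts": joint torques, N m; "position": TCP position; "ee_rot": TCP orientation; "force": force on the tool from outside, world axes, zero at the start; "ft_torque": the same for the moment, N m; "width": opening from 0.0 (shut) to 1.0 (fully open).
Only numpy, scipy, OpenCV 4.12 (cv2) and the standard library are available. Lean on these libraries where they do the work, as an engineer would, in place of code of your own. Each camera call takes 0.05 s, during which the arm holds its last target.

## Task

Put the washed chickpea grinder's roller carrier back together: slide every stone roller that stands on the worktop onto a pin of the carrier, one to a pin and fully down, and lift the black dust cap off the middle shaft and stand it upright on the worktop or a grey mat, clear of the carrier. Then press the pump of the oil bottle right down and let it come up again, and only after that slide the steel bearing cup, mouth down, over the middle shaft until it sits on the hub. Leave the jar and the other kitchen things where they are.

Things in the scene. Friction and masses are not known exactly. Their poses are not given: they have to be found in the camera images.
- carrier: roller carrier, fixed: bright round metal disc, 230 mm across, 20 mm thick, lying on the worktop. Four bare steel pins stand in a square round a middle hub and shaft. An oil bottle stands on a bracket on its +y side. Origin: centre of the underside; z up, +y towards the bottle
- pin0 (a point): carrier pin 0, a steel pin 22 mm in diameter, 78 mm from the carrier's centre; neighbouring pins 110 mm apart. The point lies on the pin's axis at its foot, on the disc's top (20 mm above the worktop), where a roller's underside comes to rest; the pin's top is 78 mm above it (its last 8 mm tapered)
- pin1 (a point): carrier pin 1, a steel pin 22 mm in diameter, 78 mm from the carrier's centre; neighbouring pins 110 mm apart. The point lies on the pin's axis at its foot, on the disc's top (20 mm above the worktop), where a roller's underside comes to rest; the pin's top is 78 mm above it (its last 8 mm tapered)
- pin2 (a point): carrier pin 2, a steel pin 22 mm in diameter, 78 mm from the carrier's centre; neighbouring pins 110 mm apart. The point lies on the pin's axis at its foot, on the disc's top (20 mm above the worktop), where a roller's underside comes to rest; the pin's top is 78 mm above it (its last 8 mm tapered)
- pin3 (a point): carrier pin 3, a steel pin 22 mm in diameter, 78 mm from the carrier's centre; neighbouring pins 110 mm apart. The point lies on the pin's axis at its foot, on the disc's top (20 mm above the worktop), where a roller's underside comes to rest; the pin's top is 78 mm above it (its last 8 mm tapered)
- shaft (a point): middle shaft: 24 mm in diameter, on a hub 48 mm across. The point lies on the axis on the hub's top (70 mm above the worktop), where the cup's rim comes to rest; the shaft's top is 55 mm above it (its last 8 mm tapered)
- roller0: pale stone roller, a plain tube: 60 mm outside diameter, 60 mm high, 27 mm bore right through, about 0.3 kg, standing on end on the worktop; all rollers are alike and either end may be down. Origin: its middle (30 mm above its underside), z along the bore. Two to four rollers are there; an absent one reads None
- roller1: pale stone roller, a plain tube: 60 mm outside diameter, 60 mm high, 27 mm bore right through, about 0.3 kg, standing on end on the worktop; all rollers are alike and either end may be down. Origin: its middle (30 mm above its underside), z along the bore. Two to four rollers are there; an absent one reads None
- roller2: pale stone roller, a plain tube: 60 mm outside diameter, 60 mm high, 27 mm bore right through, about 0.3 kg, standing on end on the worktop; all rollers are alike and either end may be down. Origin: its middle (30 mm above its underside), z along the bore. Two to four rollers are there; an absent one reads None
- roller3: pale stone roller, a plain tube: 60 mm outside diameter, 60 mm high, 27 mm bore right through, about 0.3 kg, standing on end on the worktop; all rollers are alike and either end may be down. Origin: its middle (30 mm above its underside), z along the bore. Two to four rollers are there; an absent one reads None
- cap: black plastic dust cap, at the start mouth down over the middle shaft with its rim on the hub: a slim tube, 44 mm outside diameter, 88 mm high, closed flat top, 32 mm bore 80 mm deep. Origin: centre of its mouth rim (its underside), z towards its closed top
- cup: steel bearing cup: like an upturned beaker with a flange round its mouth (70 mm across, 8 mm thick), above it 52 mm outside diameter, 71 mm high, closed bevelled top (straight side up to 65 mm), mouth down, 29 mm bore 59 mm deep. Origin: centre of its mouth rim (its underside), z towards its closed top
- pump (a joint): pump cap of the oil bottle: 0 up, 0.010 m fully pressed; sprung, about 8 N at full stroke
- pump_top (a point): centre of the top face of the round white pump cap (40 mm across), 184 mm above the worktop when up, 185 mm from the carrier's centre; a short spout points from it to the middle shaft (down to 160 mm above the worktop). The bottle is 62 mm across and fixed
- jar: bystander: jar with a steel lid and paper label, 52 mm across, 85 mm high, standing among the rollers; origin centre of underside
- shaker: bystander: slim glass shaker with a black cap, 44 mm across, 90 mm high; origin centre of underside
Things that resemble listed ones, but are neither listed nor needed, are in the scene too. What is shaped like the cup but yellow is not meant. What is shaped like the roller1 but green or purple is not meant.

How it is judged:
On the way, in this order (a step that is already met when the one before it is completed fails the run):
1. every roller present is fully down on a pin of its own and the dust cap stands on the worktop clear of the carrier, the cup not yet on the shaft (((horizontal distance between roller0 and pin0 below 0.005 m and z of roller0 in the frame of pin0 between 0.025 and 0.035 m) or (horizontal distance between roller0 and pin1 below 0.005 m and z of roller0 in the frame of pin1 between 0.025 and 0.035 m) or (horizontal distance between roller0 and pin2 below 0.005 m and z of roller0 in the frame of pin2 between 0.025 and 0.035 m) or (horizontal distance between roller0 and pin3 below 0.005 m and z of roller0 in the frame of pin3 between 0.025 and 0.035 m)) and ((horizontal distance between roller1 and pin0 below 0.005 m and z of roller1 in the frame of pin0 between 0.025 and 0.035 m) or (horizontal distance between roller1 and pin1 below 0.005 m and z of roller1 in the frame of pin1 between 0.025 and 0.035 m) or (horizontal distance between roller1 and pin2 below 0.005 m and z of roller1 in the frame of pin2 between 0.025 and 0.035 m) or (horizontal distance between roller1 and pin3 below 0.005 m and z of roller1 in the frame of pin3 between 0.025 and 0.035 m)) and ((horizontal distance between roller2 and pin0 below 0.005 m and z of roller2 in the frame of pin0 between 0.025 and 0.035 m) or (horizontal distance between roller2 and pin1 below 0.005 m and z of roller2 in the frame of pin1 between 0.025 and 0.035 m) or (horizontal distance between roller2 and pin2 below 0.005 m and z of roller2 in the frame of pin2 between 0.025 and 0.035 m) or (horizontal distance between roller2 and pin3 below 0.005 m and z of roller2 in the frame of pin3 between 0.025 and 0.035 m)) and ((horizontal distance between roller3 and pin0 below 0.005 m and z of roller3 in the frame of pin0 between 0.025 and 0.035 m) or (horizontal distance between roller3 and pin1 below 0.005 m and z of roller3 in the frame of pin1 between 0.025 and 0.035 m) or (horizontal distance between roller3 and pin2 below 0.005 m and z of roller3 in the frame of pin2 between 0.025 and 0.035 m) or (horizontal distance between roller3 and pin3 below 0.005 m and z of roller3 in the frame of pin3 between 0.025 and 0.035 m)) and horizontal distance between cap and carrier above 0.13 m and height (world z) of cap below 0.008 m and angle between cap's own z axis and vertical below 0.1 rad and horizontal distance between cup and shaft above 0.03 m), for 0.2 s.
2. the oil pump is pressed down (at least 8 of its 10 mm) (value of joint pump above 0.008 m), for 0.05 s.
3. the oil pump is let up again, the cup not yet on the shaft (value of joint pump below 0.002 m and horizontal distance between cup and shaft above 0.03 m), for 0.1 s.
4. the cup sits on the hub over the shaft (horizontal distance between cup and shaft below 0.005 m and z of cup in the frame of shaft between -0.005 and 0.005 m and angle between cup's own z axis and vertical below 0.1 rad), for 0.2 s.
At the end, for the whole second after the job is handed in: Each roller present is on a pin of its own, within 5 mm of its axis and of fully down; the cup is mouth down over the shaft, within 5 mm of its axis and of the hub; the dust cap stands upright on the worktop, over 130 mm from the carrier's centre; the pump is up; all at rest (all of step 4 and ((horizontal distance between roller0 and pin0 below 0.005 m and z of roller0 in the frame of pin0 between 0.025 and 0.035 m) or (horizontal distance between roller0 and pin1 below 0.005 m and z of roller0 in the frame of pin1 between 0.025 and 0.035 m) or (horizontal distance between roller0 and pin2 below 0.005 m and z of roller0 in the frame of pin2 between 0.025 and 0.035 m) or (horizontal distance between roller0 and pin3 below 0.005 m and z of roller0 in the frame of pin3 between 0.025 and 0.035 m)) and ((horizontal distance between roller1 and pin0 below 0.005 m and z of roller1 in the frame of pin0 between 0.025 and 0.035 m) or (horizontal distance between roller1 and pin1 below 0.005 m and z of roller1 in the frame of pin1 between 0.025 and 0.035 m) or (horizontal distance between roller1 and pin2 below 0.005 m and z of roller1 in the frame of pin2 between 0.025 and 0.035 m) or (horizontal distance between roller1 and pin3 below 0.005 m and z of roller1 in the frame of pin3 between 0.025 and 0.035 m)) and ((horizontal distance between roller2 and pin0 below 0.005 m and z of roller2 in the frame of pin0 between 0.025 and 0.035 m) or (horizontal distance between roller2 and pin1 below 0.005 m and z of roller2 in the frame of pin1 between 0.025 and 0.035 m) or (horizontal distance between roller2 and pin2 below 0.005 m and z of roller2 in the frame of pin2 between 0.025 and 0.035 m) or (horizontal distance between roller2 and pin3 below 0.005 m and z of roller2 in the frame of pin3 between 0.025 and 0.035 m)) and ((horizontal distance between roller3 and pin0 below 0.005 m and z of roller3 in the frame of pin0 between 0.025 and 0.035 m) or (horizontal distance between roller3 and pin1 below 0.005 m and z of roller3 in the frame of pin1 between 0.025 and 0.035 m) or (horizontal distance between roller3 and pin2 below 0.005 m and z of roller3 in the frame of pin2 between 0.025 and 0.035 m) or (horizontal distance between roller3 and pin3 below 0.005 m and z of roller3 in the frame of pin3 between 0.025 and 0.035 m)) and horizontal distance between cap and carrier above 0.13 m and height (world z) of cap below 0.008 m and angle between cap's own z axis and vertical below 0.1 rad and value of joint pump below 0.002 m and linear speed of each of roller0, roller1, roller2, roller3, cup, cap below 0.02 m/s); the robot touches nothing.
It fails at once if the jar is moved more than 30 mm (distance of jar from where it was at the start of the episode above 0.03 m).
It fails at once if the shaker is moved more than 30 mm (distance of shaker from where it was at the start of the episode above 0.03 m).
Of roller0, roller1, roller2, roller3 only 2 to 4 are there at a start; the rules pass over those that are not, and their reading is None.
At some moment in a run one of roller0, roller1, roller2, roller3, cup may be knocked a few centimetres aside while the robot is not near it.
It also fails if it takes over 210 s, if anything falls off the work surface, if the arm or the gripper's body presses on something with over 40 N, if the wrist force passes 120 N, or if a joint passes its speed limit or range.

## Working session

There is one attempt and no reset: what is moved stays moved. The work goes in short steps, Python scripts to look and compute and a shell command to move; the robot and the scene stay as the last step left them, time stands still between calls to the robot, and variables do not carry over. Pictures are saved under pics/ and viewed, and the job is handed in when it is done.

```bash
ls; mkdir -p pics; python3 - <<'E'
from cell import arm
import cv2,numpy as np
print(arm.observe())
for n in("top","side"):
    d=arm.get_image(n); cv2.imwrite(f"pics/{n}0.png",d["img"][:,:,::-1]); np.savez(f"{n}0.npz",**d); print(n,d["K"],d["R"],d["t"])
E
```

```text
pics
{'clock': 0.0, 'joints': array([ 1.0243993 ,  0.43522793,  0.02496356,  1.57415278, -0.01157338,
        1.13398886, -0.07507889]), 'dq': array([-0.0007087 , -0.00093364, -0.00034126,  0.00044336,  0.00108017,
        0.0016863 , -0.00199539]), 'joint_efforts': array([ 1.49341460e-03, -6.67849231e+01,  9.85989086e-01, -3.14455712e+01,
       -6.03735773e-02,  4.27912152e-02,  1.92550501e-04]), 'position': array([ 0.26805441, -0.56397172,  0.20962029]), 'ee_rot': array([-3.06306605e+00, -6.91022299e-01,  8.17978777e-04]), 'force': array([-0.32720783,  0.62445754, -0.62295001]), 'ft_torque': array([ 0.00212518, -0.00650559, -0.0519092 ]), 'width': 1.0003857930088402}
top [[498.51696947   0.         322.51424942]
 [  0.         498.51696947 250.71052764]
 [  0.           0.           1.        ]] [[-0.00845075 -0.99995964  0.00305044]
 [-0.98046733  0.00768649 -0.19653174]
 [ 0.19650036 -0.0046517  -0.98049272]] [0.00448861 0.5189095  1.2300348 ]
side [[583.86311373   0.         316.28137555]
 [  0.         583.86311373 240.71014313]
 [  0.           0.           1.        ]] [[ 0.94711614 -0.32088891  0.00115149]
 [-0.19243394 -0.57084055 -0.79819186]
 [ 0.25678823  0.75575881 -0.60240221]] [-0.46174624  0.17838     1.61816584]
```

View pics/top0.png

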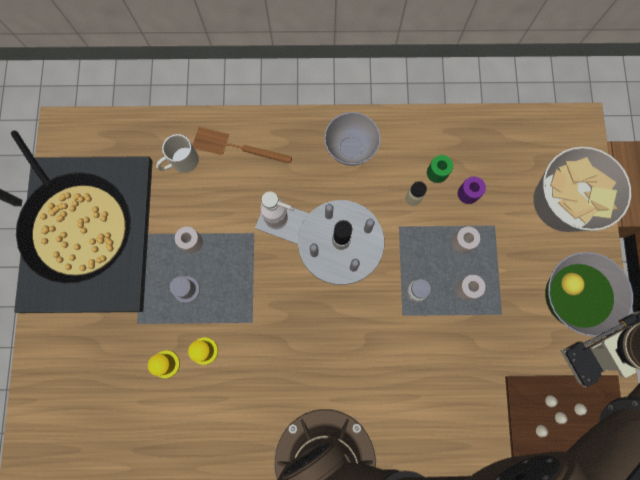

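View pics/side0.png

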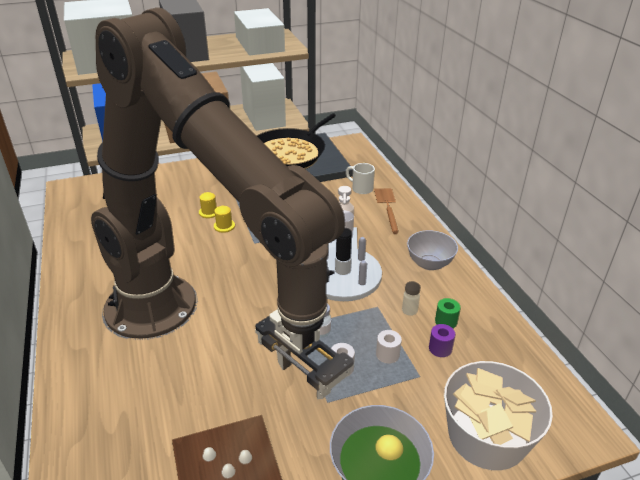

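Top view candidates are:
- **Pale rollers:** (187,238), (468,238) and (473,287). The green (441,168) and purple (473,188) ones are decoys.
- **Grey steel:** (183,288) has a flange, so it is probably the cup. (419,290) is probably the jar.
- **Yellow flanged decoys:** (162,364) and (203,351).
- **Black tops:** (343,232) on the shaft is the cap. (418,189) is the shaker.

I'll check these in a close crop.

```bash
python3 - <<'E'
import cv2,numpy as np
im=cv2.imread("pics/top0.png")
a=cv2.resize(im[220:310,140:250],None,fx=3.6,fy=3.6,interpolation=2)
b=cv2.resize(im[220:310,390:500],None,fx=3.6,fy=3.6,interpolation=2)
c=cv2.resize(im[180:290,250:390],None,fx=2.4,fy=2.4,interpolation=2)
h=np.zeros((600,800,3),np.uint8)
h[:324,:396]=a;h[:324,400:796]=b;h[330:330+264,:336]=c
cv2.imwrite("pics/crop0.png",h)
E
cat > h.py <<'E'
import numpy as np,cv2
from cell import arm
def pts(d):
    K,R,t,z=d["K"],d["R"],d["t"],d["z_map"].astype(float)
    v,u=np.mgrid[0:480,0:640]
    c=np.stack([(u-K[0,2])/K[0,0]*z,(v-K[1,2])/K[1,1]*z,z],-1)
    P=(c-t)@R
    P[z<=0]=np.nan
    return P
def proj(d,X):
    c=np.asarray(X)@d["R"].T+d["t"]; return c[...,:2]/c[...,2:]*np.array([d["K"][0,0],d["K"][1,1]])+d["K"][:2,2]
def shot(n,name=None):
    d=arm.get_image(n)
    if name: cv2.imwrite(f"pics/{name}.png",d["img"][:,:,::-1])
    return d
E
python3 - <<'E'
import numpy as np
from h import *
d=np.load("top0.npz"); P=pts(d)
print("table z",np.nanmedian(P[380:420,100:250,2]))
def blob(u,v,r,zlo,zhi):
    w=P[v-r:v+r,u-r:u+r].reshape(-1,3); w=w[(w[:,2]>zlo)&(w[:,2]<zhi)]
    (c,s,a)=cv2.minAreaRect(w[:,:2].astype(np.float32)); (e,rr)=cv2.minEnclosingCircle(w[:,:2].astype(np.float32))
    print((u,v),len(w),"zmax",w[:,2].max().round(4),"med",np.median(w[:,2]).round(4),"mean",w[:,:2].mean(0).round(4),"circ",np.round(e,4),round(rr,4),"bbox",w[:,:2].min(0).round(4),w[:,:2].max(0).round(4))
for uv in [(187,238),(468,238),(473,287)]: blob(*uv,20,.054,.07)
blob(183,288,20,.06,.08)
blob(183,288,24,.004,.012)
blob(419,290,20,.078,.095)
blob(418,189,16,.08,.1)
blob(343,232,16,.15,.17)
blob(270,201,14,.178,.19)
for uv in [(329,211),(369,226),(355,265),(314,250)]: blob(*uv,12,.09,.105)
blob(341,242,50,.015,.025)
E
```

```text
table z 0.0004309976843742754
(187, 238) 349 zmax 0.0663 med 0.0603 mean [0.5549 0.3499] circ [0.555  0.3502] 0.0306 bbox [0.5255 0.3202] [0.5852 0.3791]
(468, 238) 350 zmax 0.0672 med 0.0607 mean [ 0.5493 -0.3728] circ [ 0.5497 -0.374 ] 0.0311 bbox [ 0.5207 -0.4023] [ 0.579  -0.3436]
(473, 287) 366 zmax 0.0695 med 0.0611 mean [ 0.4235 -0.3772] circ [ 0.4235 -0.3781] 0.0312 bbox [ 0.3951 -0.4074] [ 0.4524 -0.3482]
(183, 288) 338 zmax 0.0782 med 0.0696 mean [0.4284 0.3573] circ [0.4288 0.3584] 0.0266 bbox [0.4032 0.333 ] [0.4548 0.3837]
(183, 288) 400 zmax 0.012 med 0.0058 mean [0.4312 0.358 ] circ [0.432  0.3677] 0.0881 bbox [0.3707 0.3044] [0.4955 0.4309]
(419, 290) 281 zmax 0.0937 med 0.086 mean [ 0.416  -0.2408] circ [ 0.4166 -0.2412] 0.0234 bbox [ 0.3938 -0.2642] [ 0.4391 -0.2189]
(418, 189) 200 zmax 0.0983 med 0.0909 mean [ 0.6717 -0.2459] circ [ 0.673  -0.2457] 0.0213 bbox [ 0.6531 -0.2662] [ 0.694  -0.2267]
(343, 232) 264 zmax 0.1651 med 0.1585 mean [ 0.5504 -0.0479] circ [ 0.5511 -0.0483] 0.022 bbox [ 0.5296 -0.0699] [ 0.5724 -0.027 ]
(270, 201) 238 zmax 0.1894 med 0.1838 mean [0.616  0.1221] circ [0.614  0.1179] 0.0272 bbox [0.598  0.0927] [0.6373 0.1446]
(329, 211) 52 zmax 0.1034 med 0.0956 mean [ 0.6218 -0.0158] circ [ 0.6226 -0.0163] 0.0108 bbox [ 0.6132 -0.027 ] [ 0.6318 -0.0067]
(369, 226) 52 zmax 0.1031 med 0.0952 mean [ 0.582  -0.1186] circ [ 0.5829 -0.1186] 0.0104 bbox [ 0.5727 -0.1273] [ 0.5911 -0.1098]
(355, 265) 53 zmax 0.1025 med 0.0968 mean [ 0.4799 -0.0796] circ [ 0.48 -0.08] 0.0103 bbox [ 0.4712 -0.0897] [ 0.4893 -0.0698]
(314, 250) 52 zmax 0.1029 med 0.0955 mean [0.5194 0.0226] circ [0.5202 0.0225] 0.0107 bbox [0.5096 0.0141] [0.5307 0.0316]
(341, 242) 4565 zmax 0.025 med 0.0207 mean [ 0.5476 -0.0455] circ [ 0.5626 -0.0313] 0.1343 bbox [ 0.437  -0.1611] [0.6643 0.0837]
```

View pics/crop0.png

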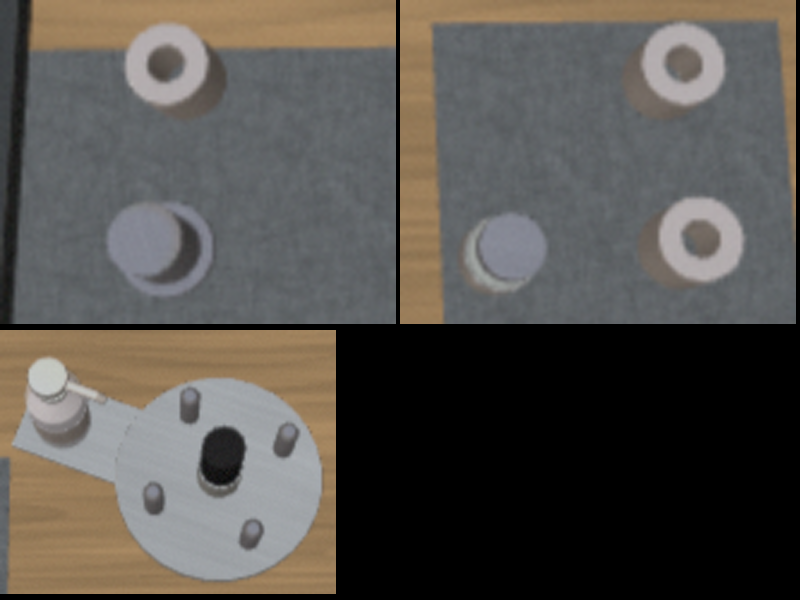

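The crop confirms it:
- **Rollers:** three pale ones at (0.555,0.350), (0.550,-0.373) and (0.4235,-0.378).
- **Cup:** the flanged steel piece at pixel (183,288).
- **Jar:** the unflanged one with the label, at (419,290).

The carrier centre is (0.551,-0.048), with +y at about 69.4°. I'll point the jaws along the carrier's x axis throughout, which means a tool yaw of 69.4°.

```bash
cat >> h.py <<'E'
from scipy.spatial.transform import Rotation as Ro
PSI=np.deg2rad(69.4)
def go(*targets):
    o=arm.observe(); R=Ro.from_rotvec(o["ee_rot"]).as_matrix(); p=o["position"]
    Rt=np.array([[np.cos(PSI),np.sin(PSI),0],[np.sin(PSI),-np.cos(PSI),0],[0,0,-1.]])
    print("t",round(o["clock"],2),"p",p.round(4),"F",o["force"].round(1),"w",round(o["width"],3),"turn units",(Ro.from_matrix(R.T@Rt).as_rotvec()/.08).round(2))
    for t in targets:
        t=np.array(t,float); print(" ->",t,"units now-frame",(R.T@(t-p)/.04).round(2)," final-frame",(Rt.T@(t-p)/.04).round(2)); p=t
E
python3 -m pendant '[[[0,0,-0.5,0,0,-0.96,0],[0,0,0,0,0,-0.96,0],[0,0,0,0,0,-0.96,0],[0,0,0,0,0,-0.96,0],[0,0,0,0,0,-0.96,0],[0,0,0,0,0,-0.96,0],[0,0,0,0,0,-0.96,0],[0,0,0,0,0,-0.96,0],[0,0,0,0,0,-0.96,0],[0,0,0,0,0,-0.96,0],[0,0,0,0,0,0,0],[0,0,0,0,0,0,0]]]' 20
python3 -c "
from h import *
go((.551,-.048,.23),(.551,-.048,.133))"
```

```text
clock: 1.1
position: [0.2682, -0.5643, 0.2301]
ee_rot: [-2.584, -1.785, -0.0]
force: [0.1, 0.6, -0.4]
width: 0.999
t 1.1 p [ 0.2682 -0.5643  0.2301] F [ 0.1  0.6 -0.4] w 0.999 turn units [-0.01 -0.01 -0.03]
 -> [ 0.551 -0.048  0.23 ] units now-frame [1.458e+01 2.050e+00 1.000e-02]  final-frame [14.57  2.08  0.  ]
 -> [ 0.551 -0.048  0.133] units now-frame [-0.    0.    2.42]  final-frame [0.   0.   2.42]
```

```bash
python3 -m pendant '[[[0.91,0.13,0,0,0,0,0],[0.91,0.13,0,0,0,0,0],[0.91,0.13,0,0,0,0,0],[0.91,0.13,0,0,0,0,0],[0.91,0.13,0,0,0,0,0],[0.91,0.13,0,0,0,0,0],[0.91,0.13,0,0,0,0,0],[0.91,0.13,0,0,0,0,0],[0.91,0.13,0,0,0,0,0],[0.91,0.13,0,0,0,0,0],[0.91,0.13,0,0,0,0,0],[0.91,0.13,0,0,0,0,0],[0.91,0.13,0,0,0,0,0],[0.91,0.13,0,0,0,0,0],[0.91,0.13,0,0,0,0,0],[0.91,0.13,0,0,0,0,0],[0,0,0,0,0,0,0],[0,0,0,0,0,0,0]]]'
python3 -c "
from h import *
go((.551,-.048,.23),(.551,-.048,.133))
d=shot('side','s1')"
```

```text
clock: 2.6
position: [0.5514, -0.0457, 0.2302]
ee_rot: [-2.58, -1.792, -0.001]
force: [-0.2, 0.2, -0.3]
width: 1.002
t 2.6 p [ 0.5514 -0.0457  0.2302] F [-0.2  0.2 -0.3] w 1.002 turn units [-0.01 -0.01  0.04]
 -> [ 0.551 -0.048  0.23 ] units now-frame [-0.06  0.01  0.  ]  final-frame [-0.06  0.01  0.  ]
 -> [ 0.551 -0.048  0.133] units now-frame [-0.    0.    2.42]  final-frame [0.   0.   2.42]
```

View pics/s1.png

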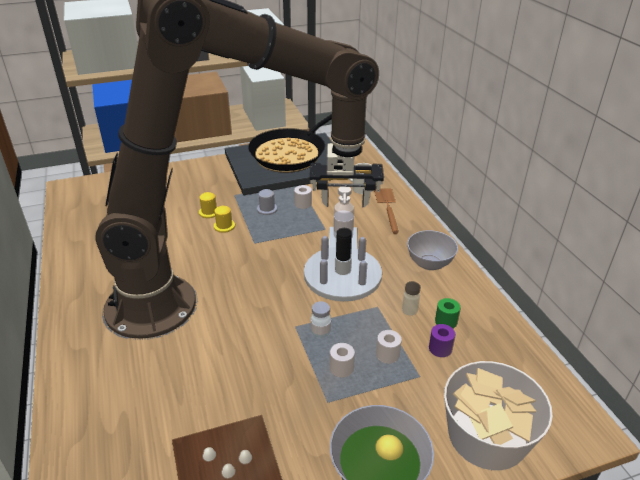

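The gripper at (347,180) sits directly above the black cap at (343,240), and the pumps and pins are clear. I'll descend and grip.

```bash
python3 -m pendant '[[[-0.05,0,0.6,0,0,0,0],[0,0,0.6,0,0,0,0],[0,0,0.6,0,0,0,0],[0,0,0.6,0,0,0,0],[0,0,0,0,0,0,0],[0,0,0,0,0,0,1],[0,0,0,0,0,0,1],[0,0,0,0,0,0,1],[0,0,0,0,0,0,1],[0,0,0,0,0,0,1],[0,0,0,0,0,0,1],[0,0,0,0,0,0,1]]]' 20
python3 -c "
from h import *
go((.551,-.048,.22),(.40,.12,.22),(.4,.12,.066))"
```

```text
clock: 3.65
position: [0.5504, -0.0503, 0.1348]
ee_rot: [2.582, 1.789, 0.001]
force: [0.4, 0.5, -0.4]
width: 0.543
t 3.65 p [ 0.5504 -0.0503  0.1348] F [ 0.4  0.5 -0.4] w 0.543 turn units [ 0.01 -0.    0.01]
 -> [ 0.551 -0.048  0.22 ] units now-frame [ 0.06 -0.   -2.13]  final-frame [ 0.06 -0.01 -2.13]
 -> [0.4  0.12 0.22] units now-frame [ 2.61 -5.01 -0.  ]  final-frame [ 2.6  -5.01  0.  ]
 -> [0.4   0.12  0.066] units now-frame [-0.   -0.    3.85]  final-frame [0.   0.   3.85]
```

```bash
python3 -m pendant '[[[0,0,0,0,0,0,1],[0,0,0,0,0,0,1],[0,0,0,0,0,0,1],[0,0,0,0,0,0,1]]]' 20
python3 -m pendant '[[[0,0,-0.5,0,0,0,1],[0,0,-0.8,0,0,0,1],[0,0,-0.8,0,0,0,1],[0,0,0,0,0,0,1]]]'
python3 -c "
from h import *
go((.40,.12,.22),(.4,.12,.066))
d=shot('side','s2')"
```

```text
clock: 3.98
position: [0.5503, -0.0503, 0.1346]
ee_rot: [2.582, 1.789, 0.0]
force: [-0.7, 0.0, 3.1]
width: 0.467
clock: 4.32
position: [0.5532, -0.0499, 0.2242]
ee_rot: [2.578, 1.786, 0.011]
force: [0.9, -0.5, -0.4]
width: 0.469
t 4.32 p [ 0.5532 -0.0499  0.2242] F [ 0.9 -0.5 -0.4] w 0.469 turn units [ 0.1  -0.03  0.01]
 -> [0.4  0.12 0.22] units now-frame [ 2.63 -5.08  0.07]  final-frame [ 2.63 -5.08  0.1 ]
 -> [0.4   0.12  0.066] units now-frame [-0.01 -0.03  3.85]  final-frame [0.   0.   3.85]
```

View pics/s2.png

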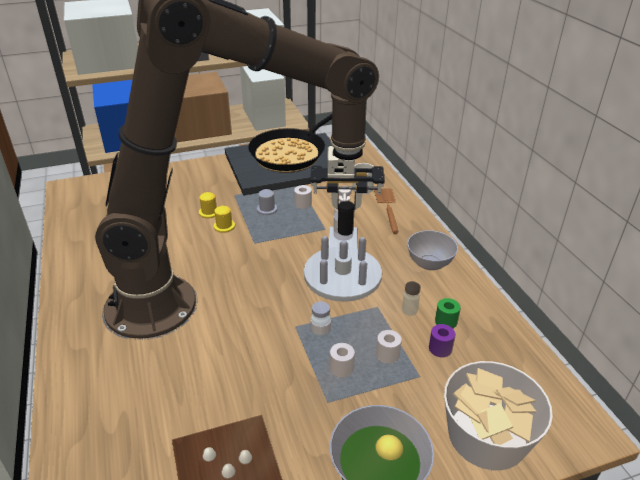

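The cap is lifted and hangs at (346,218). The bare shaft shows at (343,255). Next I carry it to the free worktop at (0.40,0.12).

```bash
python3 -m pendant '[[[0.38,-0.72,0,0,0,0,1],[0.38,-0.72,0,0,0,0,1],[0.38,-0.72,0,0,0,0,1],[0.38,-0.72,0,0,0,0,1],[0.38,-0.72,0,0,0,0,1],[0.38,-0.72,0,0,0,0,1],[0.38,-0.72,0,0,0,0,1],[0,0,0,0,0,0,1],[0,0,0.9,0,0,0,1],[0,0,0.9,0,0,0,1],[0,0,0.9,0,0,0,1],[0,0,0.5,0,0,0,1],[0,0,0.3,0,0,0,1],[0,0,0,0,0,0,1],[0,0,0,0,0,0,1]]]'
python3 -c "
from h import *
go((.4,.12,.066))
d=shot('side','s3')"
```

```text
clock: 5.62
position: [0.398, 0.1199, 0.0777]
ee_rot: [-2.581, -1.789, 0.004]
force: [0.1, 0.3, -0.9]
width: 0.466
t 5.62 p [0.398  0.1199 0.0777] F [ 0.1  0.3 -0.9] w 0.466 turn units [-0.03  0.02  0.01]
 -> [0.4   0.12  0.066] units now-frame [0.02 0.05 0.29]  final-frame [0.02 0.05 0.29]
```

View pics/s3.png

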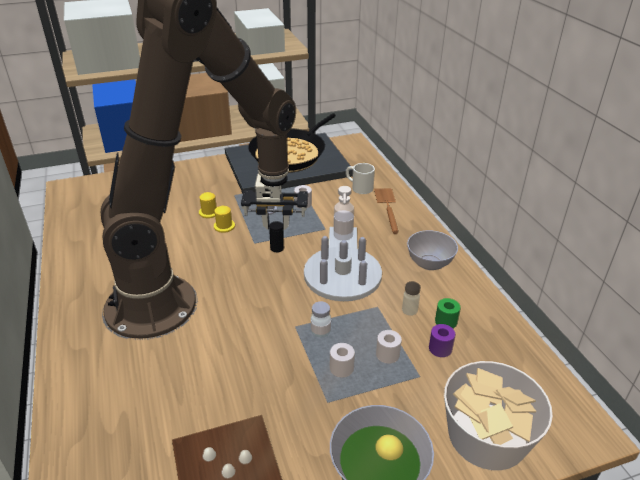

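The cap at (277,238) hangs upright over clear worktop, a few mm up. I'll lower it 12 mm, release it and rise.

```bash
python3 -m pendant '[[[0,0,0.15,0,0,0,1],[0,0,0.15,0,0,0,1],[0,0,0,0,0,0,1],[0,0,0,0,0,0,1]]]'
python3 -m pendant '[[[0,0,0,0,0,0,0],[0,0,0,0,0,0,0],[0,0,0,0,0,0,0],[0,0,0,0,0,0,0],[0,0,-0.5,0,0,0,0],[0,0,-0.8,0,0,0,0],[0,0,-0.8,0,0,0,0],[0,0,-0.8,0,0,0,0],[0,0,0,0,0,0,0]]]'
python3 -c "
from h import *
go((.555,.35,.18),(.555,.35,.035))"
```

```text
clock: 6.0
position: [0.3988, 0.12, 0.0664]
ee_rot: [2.582, 1.789, -0.0]
force: [0.1, 0.5, -0.4]
width: 0.468
clock: 6.75
position: [0.4017, 0.1217, 0.1877]
ee_rot: [2.58, 1.788, 0.012]
force: [1.1, -0.1, -0.3]
width: 0.993
t 6.75 p [0.4017 0.1217 0.1877] F [ 1.1 -0.1 -0.3] w 0.993 turn units [ 0.09 -0.06  0.01]
 -> [0.555 0.35  0.18 ] units now-frame [6.69 1.58 0.24]  final-frame [6.69 1.58 0.19]
 -> [0.555 0.35  0.035] units now-frame [-0.02 -0.02  3.62]  final-frame [0.   0.   3.62]
```

```bash
python3 -m pendant '[[[0.84,0.2,0,0,0,0,0],[0.84,0.2,0,0,0,0,0],[0.84,0.2,0,0,0,0,0],[0.84,0.2,0,0,0,0,0],[0.84,0.2,0,0,0,0,0],[0.84,0.2,0,0,0,0,0],[0.84,0.2,0,0,0,0,0],[0.84,0.2,0,0,0,0,0],[0,0,0,0,0,0,0],[0,0,0,0,0,0,0]]]'
cat >> h.py <<'E'
def blob(P,x,y,r,zlo,zhi,name=""):
    w=P.reshape(-1,3); w=w[(abs(w[:,0]-x)<r)&(abs(w[:,1]-y)<r)&(w[:,2]>zlo)&(w[:,2]<zhi)]
    if len(w)<10: print(name,"none",len(w)); return
    e,rr=cv2.minEnclosingCircle(w[:,:2].astype(np.float32)); print(name,len(w),"z",np.median(w[:,2]).round(4),"mean",w[:,:2].mean(0).round(4),"circ",np.round(e,4),round(rr,4))
E
python3 -c "
from h import *
go((.555,.35,.18),(.555,.35,.045))
d=shot('top','t4');P=pts(d)
blob(P,.555,.35,.06,.054,.07,'A');blob(P,.55,-.373,.06,.054,.07,'B');blob(P,.4235,-.378,.06,.054,.07,'C')
blob(P,.43,.358,.06,.063,.08,'cup');blob(P,.4,.12,.05,.075,.1,'cap');blob(P,.551,-.048,.03,.115,.135,'shaft')
"
```

```text
clock: 7.58
position: [0.553, 0.3511, 0.1812]
ee_rot: [-2.58, -1.791, 0.002]
force: [-0.6, -0.1, 0.4]
width: 1.001
t 7.58 p [0.553  0.3511 0.1812] F [-0.6 -0.1  0.4] w 1.001 turn units [-0.02  0.    0.03]
 -> [0.555 0.35  0.18 ] units now-frame [-0.01  0.06  0.03]  final-frame [-0.01  0.06  0.03]
 -> [0.555 0.35  0.045] units now-frame [0.   0.01 3.37]  final-frame [0.   0.   3.38]
A none 0
B 342 z 0.0608 mean [ 0.5491 -0.3731] circ [ 0.5506 -0.3735] 0.0308
C 364 z 0.061 mean [ 0.4235 -0.3773] circ [ 0.4239 -0.3787] 0.031
cup 237 z 0.0702 mean [0.4242 0.362 ] circ [0.428  0.3588] 0.026
cap none 0
shaft 73 z 0.1236 mean [ 0.5501 -0.0476] circ [ 0.5513 -0.048 ] 0.0118
```

View pics/t4.png

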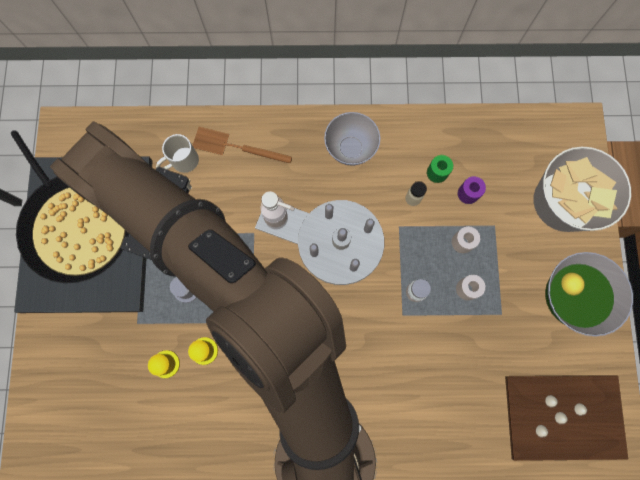

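In the top view the arm hides roller A and the cap. The shaft is bare at (342,233), and B and C are unmoved. I'll check A in the side view.

```bash
python3 -c "
from h import *
d=shot('side','s4');P=pts(d)
blob(P,.555,.35,.06,.056,.066,'A');blob(P,.4,.12,.05,.083,.1,'cap');blob(P,.4,.12,.05,.02,.1,'cap side')
blob(P,.55,-.373,.06,.056,.066,'B')
im=d['img'][170:290,190:360,::-1];cv2.imwrite('pics/s4c.png',cv2.resize(im,None,fx=4,fy=4))
"
```

```text
A 106 z 0.0599 mean [0.5569 0.3455] circ [0.5563 0.3479] 0.0338
cap 104 z 0.0877 mean [0.3999 0.1171] circ [0.3992 0.1174] 0.025
cap side 331 z 0.0664 mean [0.3978 0.109 ] circ [0.3992 0.1174] 0.025
B 272 z 0.0595 mean [ 0.5491 -0.3781] circ [ 0.5493 -0.3762] 0.0314
```

View pics/s4c.png

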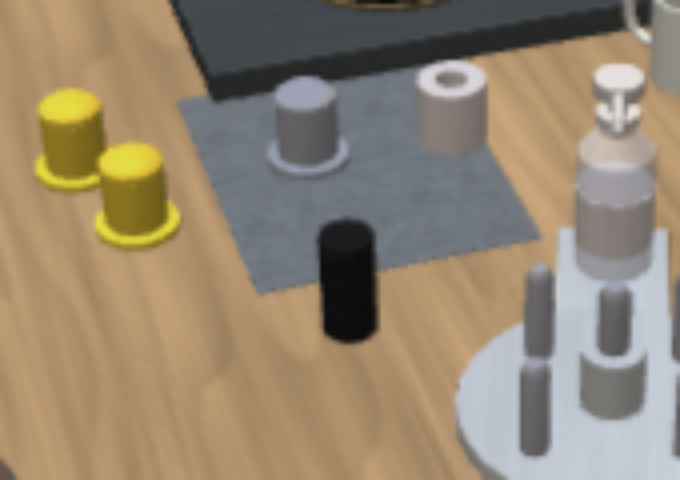

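The cap stands upright at (347,280) in the crop and roller A hasn't moved. I'll descend on A.

```bash
python3 -m pendant '[[[0,0.05,0.8,0,0,0,0],[0,0,0.8,0,0,0,0],[0,0,0.8,0,0,0,0],[0,0,0.6,0,0,0,0],[0,0,0.37,0,0,0,0],[0,0,0,0,0,0,0],[0,0,0,0,0,0,1],[0,0,0,0,0,0,1],[0,0,0,0,0,0,1],[0,0,0,0,0,0,1],[0,0,0,0,0,0,1],[0,0,0,0,0,0,1],[0,0,0,0,0,0,1],[0,0,0,0,0,0,1]]]' 30
python3 -c "
from h import *
go((.555,.35,.18))"
```

```text
clock: 8.85
position: [0.5551, 0.3486, 0.0477]
ee_rot: [2.582, 1.789, 0.0]
force: [0.6, -1.2, -0.4]
width: 0.466
t 8.85 p [0.5551 0.3486 0.0477] F [ 0.6 -1.2 -0.4] w 0.466 turn units [ 0.   -0.    0.01]
 -> [0.555 0.35  0.18 ] units now-frame [ 0.03 -0.01 -3.31]  final-frame [ 0.03 -0.02 -3.31]
```

The width of 0.466 (43 mm) doesn't match a 60 mm roller, so I'll look.

```bash
python3 -c "
from h import *
d=shot('side');im=d['img'][120:270,190:390,::-1];cv2.imwrite('pics/s5c.png',cv2.resize(im,None,fx=4,fy=4))
go()"
```

```text
t 8.9 p [0.5551 0.3486 0.0477] F [-0.3  1.  -0.6] w 0.43 turn units [0.   0.   0.01]
```

View pics/s5c.png

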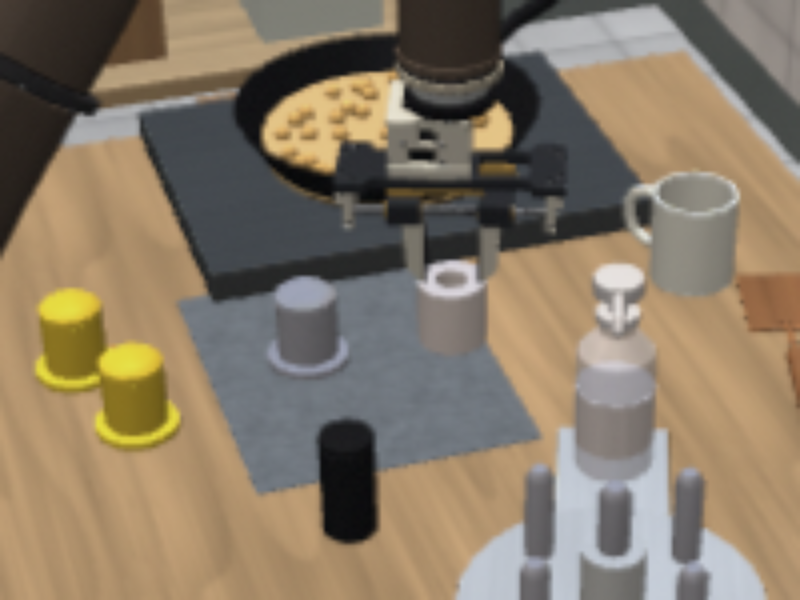

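```bash
python3 -c "
from h import *
d=shot('side');P=pts(d)
blob(P,.555,.34,.08,.056,.066,'A')
w=P[185:215,285:320];
for v in range(186,212,2): print(v,[tuple(np.round(P[v,u]*1000).astype(int)) for u in range(292,316,5)])
o=proj(d,np.array([[.5551,.3486,.0477-.022],[.555,.35,.06],[.555,.35,.0]]));print(o)
"
```

```text
A 94 z 0.0597 mean [0.5555 0.3445] circ [0.5587 0.3458] 0.0335
186 [(np.int64(517), np.int64(341), np.int64(85)), (np.int64(537), np.int64(350), np.int64(76)), (np.int64(560), np.int64(367), np.int64(61)), (np.int64(575), np.int64(357), np.int64(64)), (np.int64(582), np.int64(325), np.int64(81))]
188 [(np.int64(552), np.int64(462), np.int64(-1)), (np.int64(535), np.int64(345), np.int64(71)), (np.int64(557), np.int64(358), np.int64(59)), (np.int64(572), np.int64(348), np.int64(62)), (np.int64(582), np.int64(325), np.int64(73))]
190 [(np.int64(548), np.int64(451), np.int64(-3)), (np.int64(538), np.int64(354), np.int64(57)), (np.int64(559), np.int64(364), np.int64(47)), (np.int64(570), np.int64(343), np.int64(57)), (np.int64(616), np.int64(426), np.int64(-1))]
192 [(np.int64(542), np.int64(431), np.int64(2)), (np.int64(530), np.int64(326), np.int64(67)), (np.int64(550), np.int64(336), np.int64(57)), (np.int64(565), np.int64(327), np.int64(60)), (np.int64(612), np.int64(414), np.int64(-2))]
194 [(np.int64(540), np.int64(424), np.int64(-2)), (np.int64(-9223372036854775808), np.int64(-9223
[... 1503 characters left out ...]
int64(562), np.int64(320), np.int64(8)), (np.int64(582), np.int64(325), np.int64(1))]
208 [(np.int64(514), np.int64(339), np.int64(-2)), (np.int64(529), np.int64(327), np.int64(3)), (np.int64(542), np.int64(313), np.int64(9)), (np.int64(563), np.int64(322), np.int64(-2)), (np.int64(576), np.int64(308), np.int64(4))]
210 [(np.int64(510), np.int64(325), np.int64(-1)), (np.int64(526), np.int64(319), np.int64(0)), (np.int64(543), np.int64(316), np.int64(-2)), (np.int64(559), np.int64(310), np.int64(-1)), (np.int64(575), np.int64(304), np.int64(-1))]
[[302.37739625 197.70601208]
 [302.09209948 189.01618642]
 [302.32541997 203.74586086]]<string>:6: RuntimeWarning: invalid value encountered in cast
```

```bash
python3 -c "
from h import *
d=shot('side');P=pts(d)
o=arm.observe();R=Ro.from_rotvec(o['ee_rot']).as_matrix();p=o['position'];w=o['width']*.092;print(w,p)
im=d['img'][:,:,::-1].copy()
for s in(-1,1):
  for zz,c in((.022,(0,0,255)),(0,(0,255,0)),(-.022,(255,0,0)),(-.044,(255,0,255))):
    q=proj(d,p+R@np.array([0,s*w/2,zz]));print(s,zz,q.round(1));cv2.circle(im,tuple(int(round(a)) for a in q),0,c,-1)
cv2.imwrite('pics/s6c.png',cv2.resize(im[130:230,250:360],None,fx=7,fy=6,interpolation=0))
"
```

```text
0.0311066616418819 [0.55505017 0.34859012 0.04756894]
-1 0.022 [297.8 197.7]
-1 0 [297.7 192.2]
-1 -0.022 [297.6 186.7]
-1 -0.044 [297.5 181.2]
1 0.022 [306.9 197.8]
1 0 [306.8 192.4]
1 -0.022 [306.8 186.9]
1 -0.044 [306.7 181.3]
```

View pics/s6c.png

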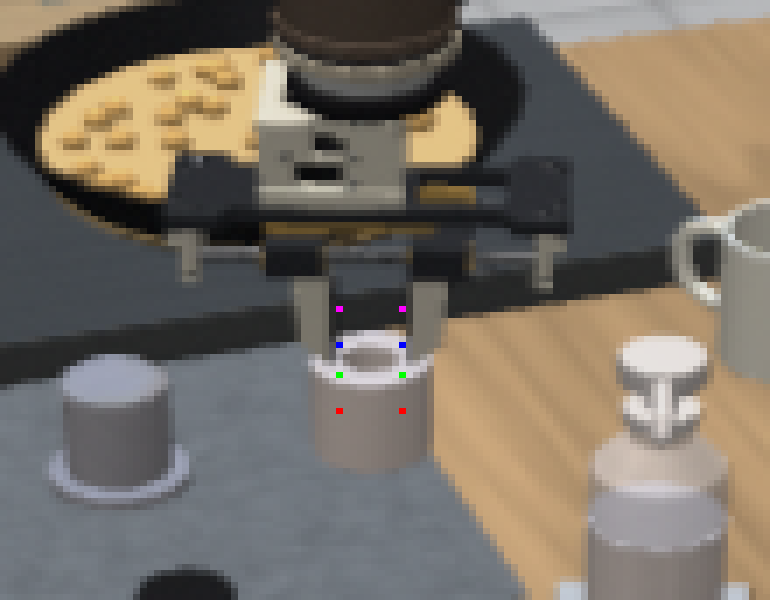

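```bash
python3 -c "
from h import *
d=dict(np.load('side0.npz'));P=pts(d)
p=np.array([.26805,-.56397,.2096]);R=Ro.from_rotvec([-3.06306605e+00, -6.91022299e-01,  8.17978777e-04]).as_matrix()
im=d['img'][:,:,::-1].copy()
for s in(-1,1):
  for zz,c in((.022,(0,0,255)),(0,(0,255,0)),(-.022,(255,0,0)),(-.044,(255,0,255))):
    q=proj(d,p+R@np.array([0,s*.046,zz]));print(s,zz,q.round(1));cv2.circle(im,tuple(int(round(a)) for a in q),1,c,-1)
cv2.imwrite('pics/s7c.png',cv2.resize(im[280:400,230:380],None,fx=5,fy=5,interpolation=0))
m=(P[...,2]>.12)&(P[...,2]<.3)&(abs(P[...,0]-.268)<.12)&(abs(P[...,1]+.564)<.12)
print(np.percentile(P[m][:,2],[0.5,2,5,10]), P[m][:,:2].mean(0))
"
```

```text
-1 0.022 [287.1 379.5]
-1 0 [286.8 372.2]
-1 -0.022 [286.4 364.8]
-1 -0.044 [286.1 357.2]
1 0.022 [319.1 406.8]
1 0 [319.1 399.5]
1 -0.022 [319.2 392.1]
1 -0.044 [319.2 384.5]
[0.22448408 0.22843003 0.23101208 0.23552801] [ 0.26326046 -0.57180104]
```

View pics/s7c.png

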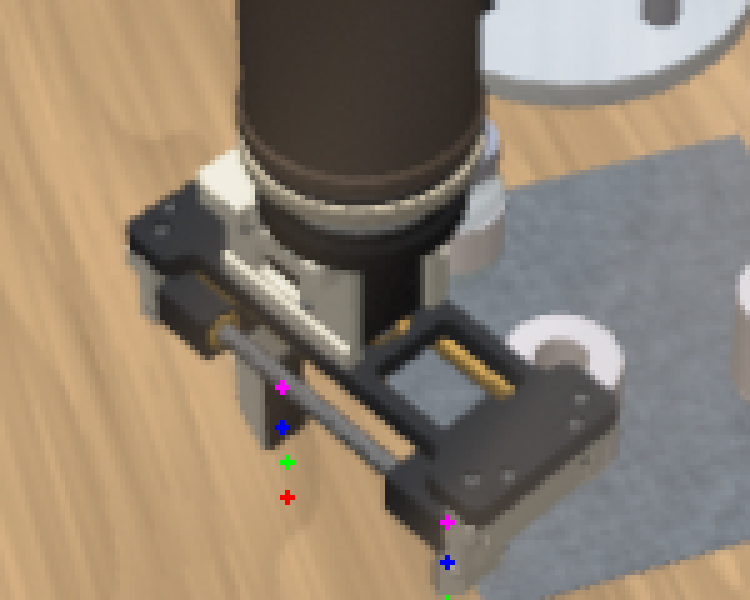

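The picture and depth show the fingertips at about TCP z + 13 mm. The stated figure is 22 mm ahead, below the TCP, so the real tips stand about 35 mm higher and the jaws closed just above the roller. The cap was held only near its top for the same reason. From here I'll work with tip z = TCP z + 0.013. I'm reopening and going 38 mm lower.

```bash
python3 -m pendant '[[[0,0,-0.1,0,0,0,0],[0,0,0,0,0,0,0],[0,0,0,0,0,0,0],[0,0,0,0,0,0,0],[0,0,0,0,0,0,0],[0,0,0,0,0,0,0],[0,0,0,0,0,0,0],[0,0,0,0,0,0,0]]]'
python3 -c "
from h import *
go((.555,.35,.011))
d=shot('side');im=d['img'][120:270,190:390,::-1];cv2.imwrite('pics/s8c.png',cv2.resize(im,None,fx=4,fy=4))"
```

```text
clock: 9.67
position: [0.555, 0.3486, 0.0515]
ee_rot: [2.582, 1.789, -0.0]
force: [0.1, -1.2, -0.4]
width: 0.869
t 9.67 p [0.555  0.3486 0.0515] F [ 0.1 -1.2 -0.4] w 0.869 turn units [-0.    0.    0.01]
 -> [0.555 0.35  0.011] units now-frame [ 0.03 -0.01  1.01]  final-frame [ 0.03 -0.01  1.01]
```

View pics/s8c.png

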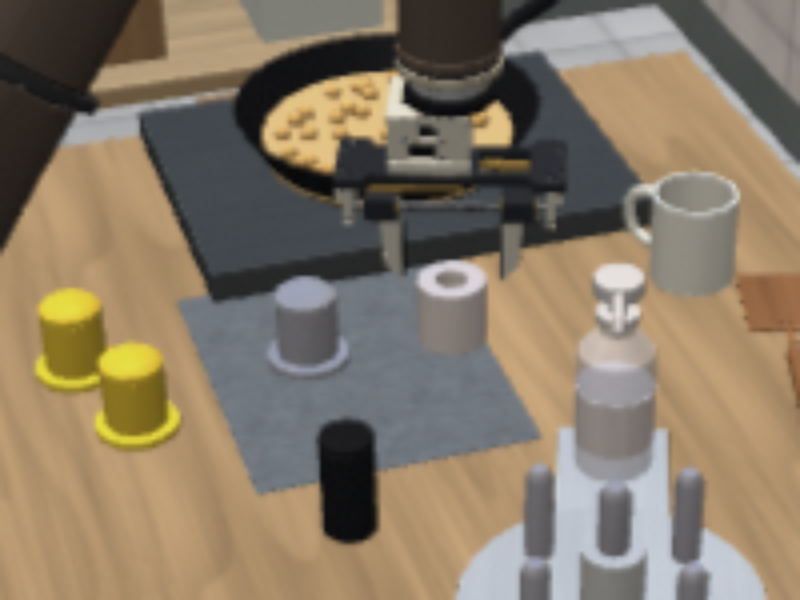

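The open jaws straddle the roller, with the tips at about (400,272) and (510,278) level with its top at (452,272). I'll descend 40 mm and grip.

```bash
python3 -m pendant '[[[0.03,0,0.35,0,0,0,0],[0,0,0.35,0,0,0,0],[0,0,0.3,0,0,0,0],[0,0,0,0,0,0,0],[0,0,0,0,0,0,1],[0,0,0,0,0,0,1],[0,0,0,0,0,0,1],[0,0,0,0,0,0,1],[0,0,0,0,0,0,1],[0,0,0,0,0,0,1],[0,0,0,0,0,0,1],[0,0,0,0,0,0,1]]]' 30
python3 -c "
from h import *
go((.555,.35,.16),(.520,.0225,.16))"
```

```text
clock: 10.72
position: [0.5557, 0.35, 0.0121]
ee_rot: [-2.582, -1.789, -0.001]
force: [-0.4, 0.3, 5.1]
width: 0.649
t 10.72 p [0.5557 0.35   0.0121] F [-0.4  0.3  5.1] w 0.649 turn units [ 0.   -0.01  0.01]
 -> [0.555 0.35  0.16 ] units now-frame [-0.   -0.01 -3.7 ]  final-frame [-0.01 -0.02 -3.7 ]
 -> [0.52   0.0225 0.16  ] units now-frame [-7.97  2.06 -0.  ]  final-frame [-7.97  2.06  0.  ]
```

Gripped: width 0.649 is 60 mm. I'll lift it and route around the bottle on the robot's side.

```bash
python3 -m pendant '[[[0,0,-0.4,0,0,0,1],[0,0,-0.8,0,0,0,1],[0,0,-0.8,0,0,0,1],[0,0,-0.8,0,0,0,1],[0,0,-0.8,0,0,0,1],[0,0,-0.6,0,0,0,1],[0,0,0,0,0,0,1]]]'
python3 -c "
from h import *
go((.46,.15,.18),(.5202,.0225,.18),(.5202,.0225,.10))
d=shot('side');im=d['img'][120:270,190:390,::-1];cv2.imwrite('pics/s9c.png',cv2.resize(im,None,fx=4,fy=4))"
```

```text
clock: 11.3
position: [0.5574, 0.3516, 0.1852]
ee_rot: [-2.582, -1.789, -0.013]
force: [1.3, 0.2, -1.9]
width: 0.651
t 11.3 p [0.5574 0.3516 0.1852] F [ 1.3  0.2 -1.9] w 0.651 turn units [ 0.05 -0.08  0.  ]
 -> [0.46 0.15 0.18] units now-frame [-5.58 -0.51  0.09]  final-frame [-5.58 -0.51  0.13]
 -> [0.5202 0.0225 0.18  ] units now-frame [-2.45  2.53 -0.01]  final-frame [-2.45  2.53  0.  ]
 -> [0.5202 0.0225 0.1   ] units now-frame [-0.01 -0.01  2.  ]  final-frame [0. 0. 2.]
```

View pics/s9c.png

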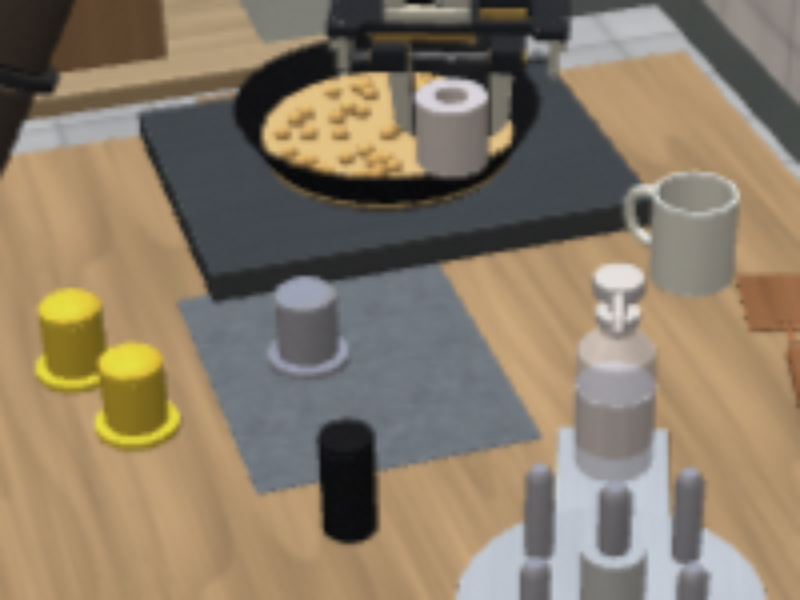

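Roller A is held level at (452,125). I'll carry it over to pin (0.5202,0.0225).

```bash
python3 -m pendant '[[[-0.8,-0.07,0,0,0,0,1],[-0.8,-0.07,0,0,0,0,1],[-0.8,-0.07,0,0,0,0,1],[-0.8,-0.07,0,0,0,0,1],[-0.8,-0.07,0,0,0,0,1],[-0.8,-0.07,0,0,0,0,1],[-0.8,-0.07,0.1,0,0,0,1],[-0.6,0.63,0,0,0,0,1],[-0.6,0.63,0,0,0,0,1],[-0.6,0.63,0,0,0,0,1],[-0.6,0.63,0,0,0,0,1],[0,0,0,0,0,0,1],[0,0,0,0,0,0,1],[0,0,0,0,0,0,1]]]'
python3 -c "
from h import *
go((.5202,.0225,.18),(.5202,.0225,.105))
d=shot('top','t10');P=pts(d);blob(P,.52,.0225,.06,.18,.25,'held')
d=shot('side','s10');P=pts(d);blob(P,.52,.0225,.05,.215,.235,'held')
"
```

```text
clock: 12.52
position: [0.518, 0.0216, 0.1742]
ee_rot: [-2.581, -1.787, 0.003]
force: [-0.1, 0.3, -2.3]
width: 0.649
t 12.52 p [0.518  0.0216 0.1742] F [-0.1  0.3 -2.3] w 0.649 turn units [-0.03  0.01  0.  ]
 -> [0.5202 0.0225 0.18  ] units now-frame [ 0.04  0.04 -0.14]  final-frame [ 0.04  0.04 -0.14]
 -> [0.5202 0.0225 0.105 ] units now-frame [0.   0.   1.87]  final-frame [0.   0.   1.88]
held none 0
held 293 z 0.2216 mean [0.5187 0.0157] circ [0.5172 0.0121] 0.0476
```

View pics/s10.png

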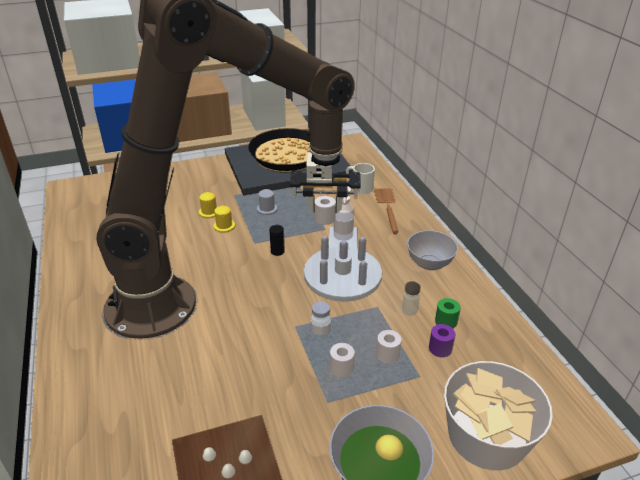

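View pics/t10.png

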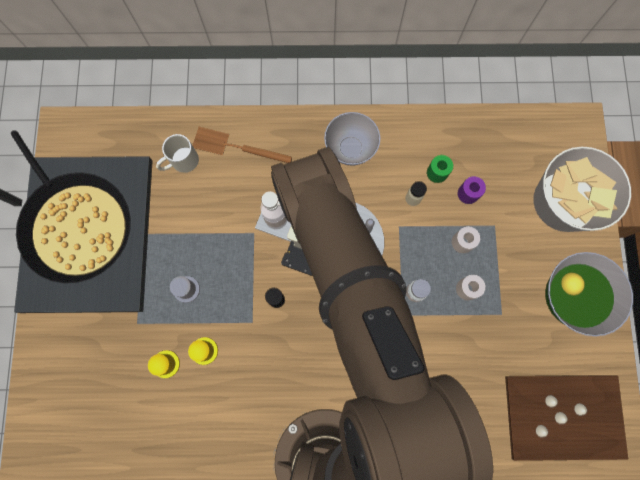

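Roller A hangs at (325,209), over the far-left pin at (325,247). The cap is clear at (277,240). I'll lower it to just above the pin top.

```bash
python3 -m pendant '[[[0.04,0.05,0.5,0,0,0,1],[0,0,0.5,0,0,0,1],[0,0,0.4,0,0,0,1],[0,0,0,0,0,0,1],[0,0,0,0,0,0,1]]]'
python3 -c "
from h import *
go((.5202,.0225,.032))
d=shot('side');im=d['img'][160:310,240:440,::-1];cv2.imwrite('pics/s11c.png',cv2.resize(im,None,fx=4,fy=4))"
```

```text
clock: 13.03
position: [0.5206, 0.0234, 0.1192]
ee_rot: [-2.58, -1.791, 0.002]
force: [-0.5, -0.5, -2.1]
width: 0.648
t 13.03 p [0.5206 0.0234 0.1192] F [-0.5 -0.5 -2.1] w 0.648 turn units [-0.02  0.01  0.03]
 -> [0.5202 0.0225 0.032 ] units now-frame [-0.02  0.    2.18]  final-frame [-0.02 -0.    2.18]
```

View pics/s11c.png

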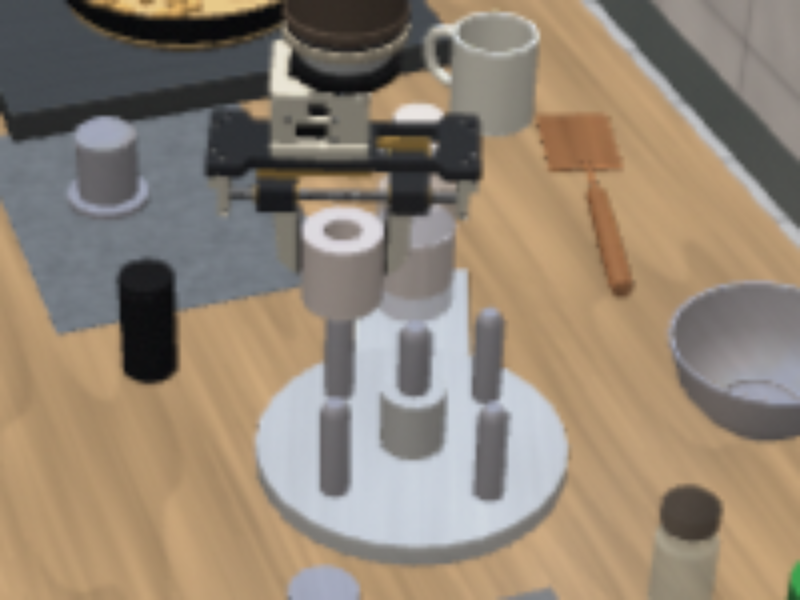

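The roller centre at x≈343 lines up with the pin at x≈340. I'll lower onto the taper and check the force.

```bash
python3 -m pendant '[[[-0.02,0,0.2,0,0,0,1],[0,0,0.2,0,0,0,1],[0,0,0.2,0,0,0,1],[0,0,0,0,0,0,1]]]'
python3 -c "
from h import *
go((.5202,.0225,.032))"
```

```text
clock: 13.42
position: [0.5202, 0.0213, 0.0941]
ee_rot: [-2.582, -1.788, 0.003]
force: [-0.5, 0.1, -2.7]
width: 0.651
t 13.42 p [0.5202 0.0213 0.0941] F [-0.5  0.1 -2.7] w 0.651 turn units [-0.02  0.01  0.01]
 -> [0.5202 0.0225 0.032 ] units now-frame [ 0.03 -0.01  1.55]  final-frame [ 0.03 -0.01  1.55]
```

The roller is 16 mm onto the pin with no contact force, so I'll continue down.

```bash
python3 -m pendant '[[[0.02,0,0.3,0,0,0,1],[0,0,0.3,0,0,0,1],[0,0,0.3,0,0,0,1],[0,0,0.3,0,0,0,1],[0,0,0.15,0,0,0,1],[0,0,0.1,0,0,0,1],[0,0,0.04,0,0,0,1],[0,0,0,0,0,0,1]]]'
python3 -c "
from h import *
go((.5202,.0225,.032))"
```

```text
clock: 14.08
position: [0.5216, 0.0224, 0.0361]
ee_rot: [-2.582, -1.789, 0.0]
force: [-1.0, 0.9, -3.7]
width: 0.651
t 14.08 p [0.5216 0.0224 0.0361] F [-1.   0.9 -3.7] w 0.651 turn units [-0.    0.    0.01]
 -> [0.5202 0.0225 0.032 ] units now-frame [-0.01 -0.03  0.1 ]  final-frame [-0.01 -0.03  0.1 ]
```

```bash
python3 -m pendant '[[[0,-0.02,0.08,0,0,0,1],[0,0,0,0,0,0,1],[0,0,0,0,0,0,0],[0,0,0,0,0,0,0],[0,0,0,0,0,0,0],[0,0,-0.3,0,0,0,0],[0,0,-0.8,0,0,0,0],[0,0,-0.8,0,0,0,0],[0,0,-0.8,0,0,0,0],[0,0,-0.8,0,0,0,0],[0,0,-0.5,0,0,0,0],[0,0,0,0,0,0,0]]]'
python3 -c "
from h import *
go((.549,-.373,.19),(.549,-.373,.012))
d=shot('side','s12');P=pts(d);blob(P,.52,.0225,.045,.07,.09,'A');im=d['img'][160:310,240:440,::-1];cv2.imwrite('pics/s12c.png',cv2.resize(im,None,fx=4,fy=4))"
```

```text
clock: 15.08
position: [0.5235, 0.0234, 0.1978]
ee_rot: [2.579, 1.787, 0.011]
force: [0.0, 0.4, 0.8]
width: 1.0
t 15.08 p [0.5235 0.0234 0.1978] F [0.  0.4 0.8] w 1.0 turn units [ 0.09 -0.04  0.01]
 -> [ 0.549 -0.373  0.19 ] units now-frame [-9.05  4.08  0.19]  final-frame [-9.05  4.08  0.19]
 -> [ 0.549 -0.373  0.012] units now-frame [-0.01 -0.03  4.45]  final-frame [0.   0.   4.45]
A 210 z 0.0788 mean [0.5207 0.0138] circ [0.5235 0.0203] 0.0337
```

View pics/s12c.png

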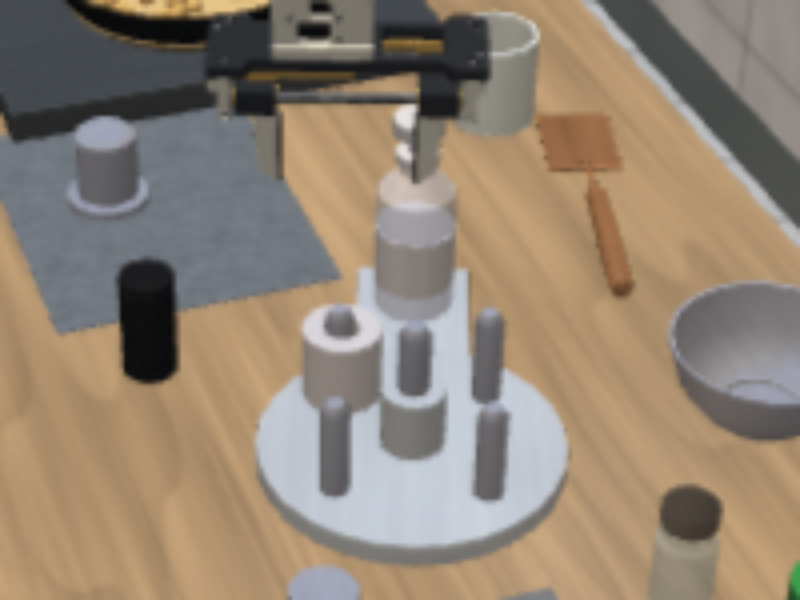

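Roller A sits on its pin at (341,355) in the crop, with its top at 0.079. Next is roller B.

```bash
python3 -m pendant '[[[-0.75,0.34,0,0,0,0,0],[-0.75,0.34,0,0,0,0,0],[-0.75,0.34,0,0,0,0,0],[-0.75,0.34,0,0,0,0,0],[-0.75,0.34,0,0,0,0,0],[-0.75,0.34,0,0,0,0,0],[-0.75,0.34,0,0,0,0,0],[-0.75,0.34,0,0,0,0,0],[-0.75,0.34,0,0,0,0,0],[-0.75,0.34,0,0,0,0,0],[-0.75,0.34,0,0,0,0,0],[-0.75,0.34,0,0,0,0,0],[0,0,0,0,0,0,0],[0,0,0,0,0,0,0]]]'
python3 -c "
from h import *
d=shot('top');P=pts(d)
blob(P,.555,.35,.06,.054,.07,'A');blob(P,.55,-.373,.06,.054,.066,'B');blob(P,.4235,-.378,.06,.054,.066,'C')
blob(P,.43,.358,.06,.063,.08,'cup');blob(P,.4,.12,.05,.075,.1,'cap');blob(P,.52,.0225,.04,.07,.085,'Apin')
d=shot('side','s13');P=pts(d);blob(P,.55,-.373,.06,.056,.066,'B side');blob(P,.4235,-.378,.06,.054,.066,'C')
go((.549,-.373,.19),(.549,-.373,.012))"
```

```text
clock: 16.3
position: [0.5456, -0.3741, 0.1909]
ee_rot: [-2.585, -1.783, 0.003]
force: [-0.5, 0.4, 0.4]
width: 1.003
A none 0
B 232 z 0.0609 mean [ 0.5522 -0.3654] circ [ 0.5498 -0.3737] 0.0305
C 351 z 0.0612 mean [ 0.4238 -0.3776] circ [ 0.4243 -0.3776] 0.03
cup 333 z 0.0699 mean [0.4282 0.3576] circ [0.4299 0.3583] 0.0266
cap 257 z 0.0886 mean [0.3994 0.1215] circ [0.3998 0.1223] 0.0221
Apin 358 z 0.0806 mean [0.5211 0.0232] circ [0.5216 0.0235] 0.0301
B side 275 z 0.0595 mean [ 0.5493 -0.3775] circ [ 0.5503 -0.3784] 0.0318
C 331 z 0.059 mean [ 0.4237 -0.3819] circ [ 0.423  -0.3797] 0.0324
t 16.4 p [ 0.5469 -0.3705  0.1917] F [0.8 0.4 0.2] w 0.999 turn units [-0.02 -0.01  0.02]
 -> [ 0.549 -0.373  0.19 ] units now-frame [-0.04  0.07  0.04]  final-frame [-0.04  0.07  0.04]
 -> [ 0.549 -0.373  0.012] units now-frame [-0.    0.01  4.45]  final-frame [0.   0.   4.45]
```

View pics/s13.png

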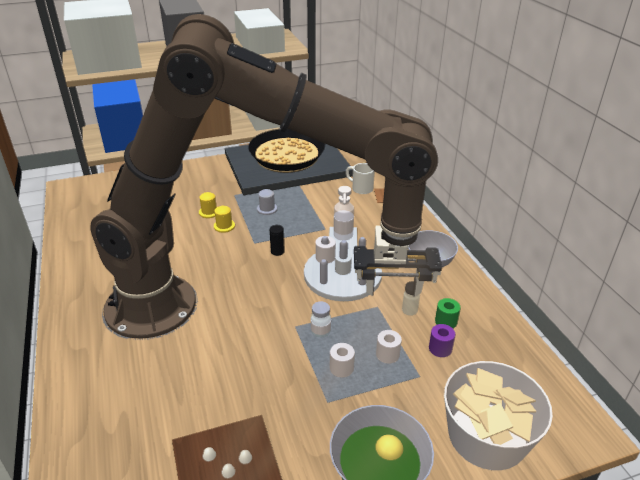

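The gripper at (395,265) is above B at (388,345). The purple roller at (442,340) is outside the jaws. I'll descend and grip.

```bash
python3 -m pendant '[[[-0.04,0.07,0.7,0,0,0,0],[0,0,0.7,0,0,0,0],[0,0,0.7,0,0,0,0],[0,0,0.7,0,0,0,0],[0,0,0.6,0,0,0,0],[0,0,0.5,0,0,0,0],[0,0,0.4,0,0,0,0],[0,0,0.15,0,0,0,0],[0,0,0,0,0,0,0],[0,0,0,0,0,0,1],[0,0,0,0,0,0,1],[0,0,0,0,0,0,1],[0,0,0,0,0,0,1],[0,0,0,0,0,0,1],[0,0,0,0,0,0,1],[0,0,0,0,0,0,1],[0,0,0,0,0,0,1]]]' 30
python3 -c "
from h import *
go((.549,-.373,.18),(.5828,-.1186,.18),(.48,-.08,.18))"
```

```text
clock: 17.82
position: [0.5493, -0.3744, 0.0154]
ee_rot: [2.582, 1.789, 0.0]
force: [-2.4, 0.3, 5.7]
width: 0.633
t 17.82 p [ 0.5493 -0.3744  0.0154] F [-2.4  0.3  5.7] w 0.633 turn units [0.01 0.   0.  ]
 -> [ 0.549 -0.373  0.18 ] units now-frame [ 0.03 -0.02 -4.12]  final-frame [ 0.03 -0.02 -4.12]
 -> [ 0.5828 -0.1186  0.18  ] units now-frame [ 6.25 -1.44 -0.  ]  final-frame [ 6.25 -1.45  0.  ]
 -> [ 0.48 -0.08  0.18] units now-frame [-0.   -2.75 -0.  ]  final-frame [-0.   -2.75  0.  ]
```

```bash
python3 -m pendant '[[[0,0,0,0,0,0,1],[0,0,0,0,0,0,1]]]'
python3 -c "
from h import *
d=shot('side');im=d['img'][260:410,290:490,::-1];cv2.imwrite('pics/s14c.png',cv2.resize(im,None,fx=4,fy=4))"
```

```text
clock: 17.98
position: [0.5493, -0.3744, 0.0154]
ee_rot: [2.582, 1.789, 0.0]
force: [-1.4, 1.4, 5.1]
width: 0.631
```

View pics/s14c.png

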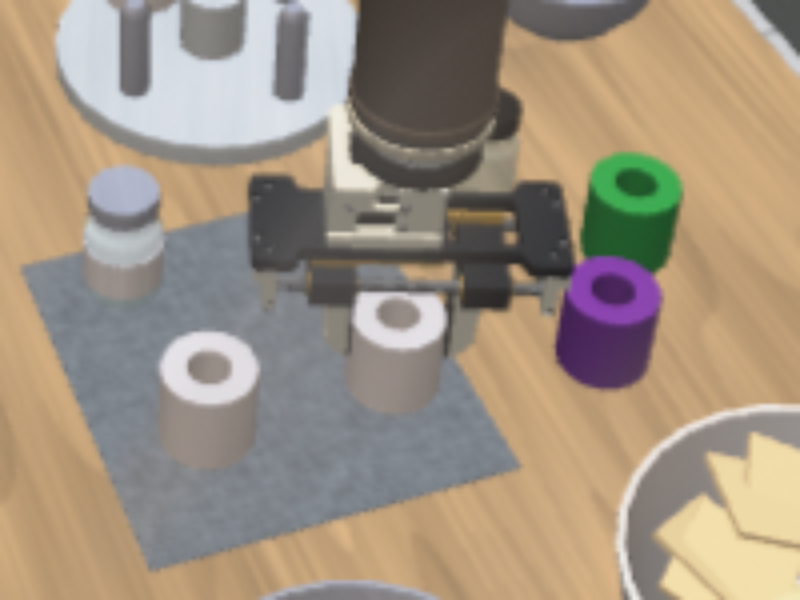

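```bash
python3 -c "
from h import *
d=shot('side');P=pts(d);blob(P,.55,-.38,.045,.056,.066,'B');blob(P,.4235,-.378,.05,.056,.066,'C')
# fit circle centre w/ known radius to side wall points
def wall(x,y):
    from scipy.optimize import least_squares
    w=P.reshape(-1,3);w=w[(abs(w[:,0]-x)<.045)&(abs(w[:,1]-y)<.05)&(w[:,2]>.012)&(w[:,2]<.05)]
    f=lambda c:np.hypot(w[:,0]-c[0],w[:,1]-c[1])-.03
    print(len(w),least_squares(f,[x,y],loss='soft_l1',f_scale=.002).x.round(4))
wall(.55,-.377);wall(.4235,-.378)
im=d['img'][310:370,360:420,::-1];cv2.imwrite('pics/s15c.png',cv2.resize(im,None,fx=9,fy=9))"
```

```text
B 266 z 0.0597 mean [ 0.5483 -0.382 ] circ [ 0.5476 -0.3856] 0.0445
C 298 z 0.0593 mean [ 0.4237 -0.3816] circ [ 0.4248 -0.3808] 0.0314
344 [ 0.5503 -0.3757]
302 [ 0.4243 -0.3793]
```

View pics/s15c.png

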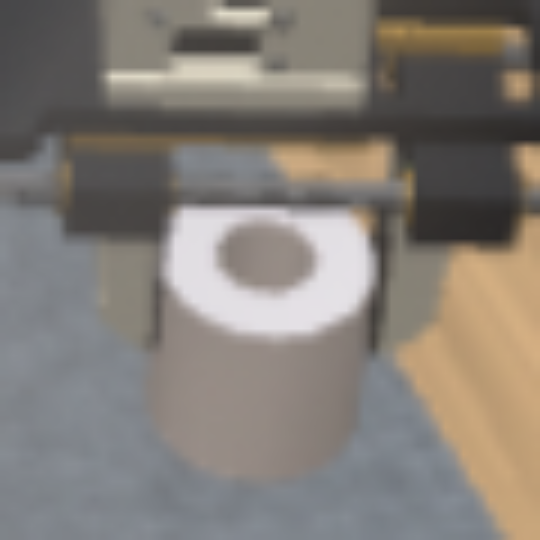

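B is between the pads and appears centred. I'll lift it and carry it to pin (0.5828,-0.1186).

```bash
python3 -m pendant '[[[0,0,-0.4,0,0,0,1],[0,0,-0.8,0,0,0,1],[0,0,-0.8,0,0,0,1],[0,0,-0.8,0,0,0,1],[0,0,-0.8,0,0,0,1],[0,0,-0.5,0,0,0,1],[0.78,-0.18,0,0,0,0,1],[0.78,-0.18,0,0,0,0,1],[0.78,-0.18,0,0,0,0,1],[0.78,-0.18,0,0,0,0,1],[0.78,-0.18,0,0,0,0,1],[0.78,-0.18,0,0,0,0,1],[0.78,-0.18,0,0,0,0,1],[0.78,-0.18,0,0,0,0,1],[0,0,0,0,0,0,1],[0,0,0,0,0,0,1],[0,0,0,0,0,0,1]]]'
python3 -c "
from h import *
go((.5828,-.1186,.18),(.5828,-.1186,.121))
d=shot('side');im=d['img'][160:310,260:460,::-1];cv2.imwrite('pics/s16c.png',cv2.resize(im,None,fx=4,fy=4))"
```

```text
clock: 19.5
position: [0.5825, -0.1207, 0.1783]
ee_rot: [-2.582, -1.789, 0.002]
force: [-0.1, -0.6, -3.1]
width: 0.636
t 19.5 p [ 0.5825 -0.1207  0.1783] F [-0.1 -0.6 -3.1] w 0.636 turn units [-0.01  0.01  0.01]
 -> [ 0.5828 -0.1186  0.18  ] units now-frame [ 0.05 -0.01 -0.04]  final-frame [ 0.05 -0.01 -0.04]
 -> [ 0.5828 -0.1186  0.121 ] units now-frame [0.   0.   1.47]  final-frame [0.   0.   1.48]
```

View pics/s16c.png

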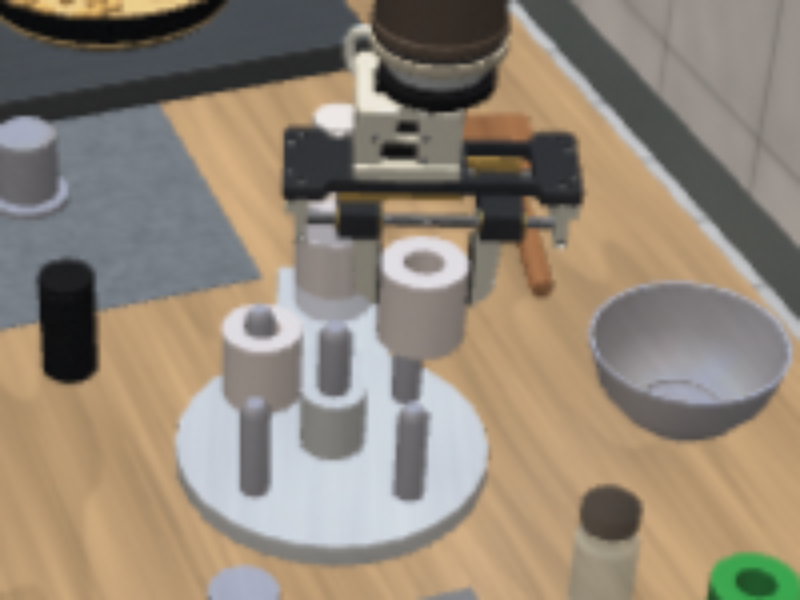

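```bash
cat >> h.py <<'E'
def wall(P,x,y,z0,z1,r=.03):
    from scipy.optimize import least_squares
    w=P.reshape(-1,3);w=w[(abs(w[:,0]-x)<.04)&(abs(w[:,1]-y)<.045)&(w[:,2]>z0)&(w[:,2]<z1)]
    f=lambda c:np.hypot(w[:,0]-c[0],w[:,1]-c[1])-r
    print("wall",len(w),least_squares(f,[x,y],loss='soft_l1',f_scale=.002).x.round(4))
E
python3 -c "
from h import *
d=shot('side');P=pts(d)
for a,b in((.175,.19),(.19,.205),(.205,.22)): wall(P,.5825,-.1207,a,b)
wall(P,.52,.0225,.03,.075)
for q in([.5825,-.1207,.163],[.5828,-.1186,.098],[.5828,-.1186,.02]): print((proj(d,np.array(q))-[260,160])*4)
"
```

```text
wall 100 [ 0.5843 -0.1225]
wall 130 [ 0.5841 -0.1231]
wall 210 [ 0.5828 -0.1249]
wall 241 [0.5229 0.0226]
[415.8107276  330.36099783]
[410.33328293 403.1938486 ]
[404.9842829  488.19701771]
```

The wall fit puts the held roller within 2 mm of the TCP axis, and the projection matches the pin. I'll lower it.

```bash
python3 -m pendant '[[[0.05,-0.02,0.5,0,0,0,1],[0,0,0.5,0,0,0,1],[0,0,0.4,0,0,0,1],[0,0,0,0,0,0,1],[0,0,0,0,0,0,1]]]'
python3 -c "
from h import *
go((.5828,-.1186,.12),(.5828,-.1186,.035))
d=shot('side');im=d['img'][190:310,280:440,::-1];cv2.imwrite('pics/s17c.png',cv2.resize(im,None,fx=5,fy=5))"
```

```text
clock: 20.02
position: [0.5821, -0.1193, 0.1222]
ee_rot: [-2.583, -1.786, 0.003]
force: [0.5, 0.5, -1.6]
width: 0.633
t 20.02 p [ 0.5821 -0.1193  0.1222] F [ 0.5  0.5 -1.6] w 0.633 turn units [-0.02  0.01 -0.01]
 -> [ 0.5828 -0.1186  0.12  ] units now-frame [0.02 0.01 0.06]  final-frame [0.02 0.01 0.06]
 -> [ 0.5828 -0.1186  0.035 ] units now-frame [0.   0.   2.12]  final-frame [0.   0.   2.12]
```

View pics/s17c.png

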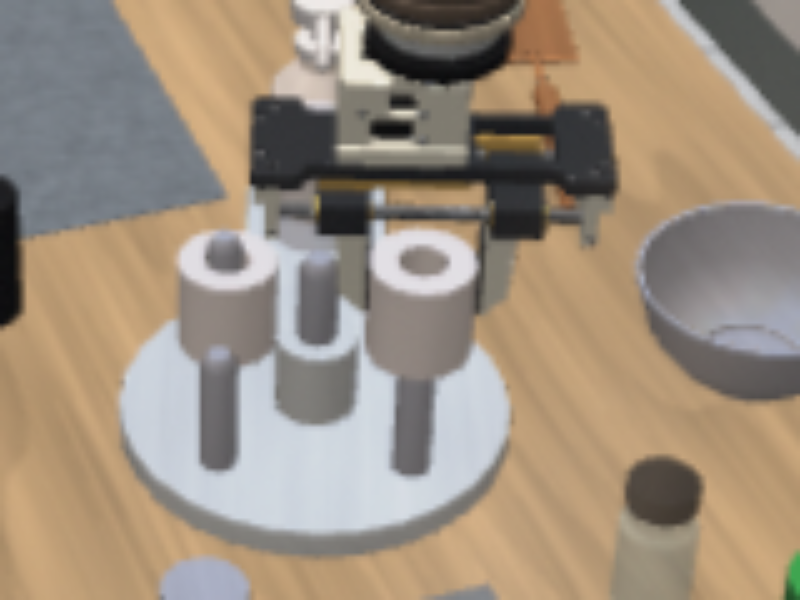

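The roller base at x≈419 lines up with the pin at x≈415. I'll lower it.

```bash
python3 -m pendant '[[[0.02,0.01,0.2,0,0,0,1],[0,0,0.2,0,0,0,1],[0,0,0.2,0,0,0,1],[0,0,0,0,0,0,1]]]'
python3 -c "
from h import *
go((.5828,-.1186,.035))"
```

```text
clock: 20.4
position: [0.5824, -0.1176, 0.0971]
ee_rot: [-2.581, -1.788, 0.003]
force: [0.3, 0.1, -2.9]
width: 0.635
t 20.4 p [ 0.5824 -0.1176  0.0971] F [ 0.3  0.1 -2.9] w 0.635 turn units [-0.03  0.01  0.01]
 -> [ 0.5828 -0.1186  0.035 ] units now-frame [-0.02  0.02  1.55]  final-frame [-0.02  0.02  1.55]
```

```bash
python3 -m pendant '[[[0,0,0.3,0,0,0,1],[0,0,0.3,0,0,0,1],[0,0,0.3,0,0,0,1],[0,0,0.3,0,0,0,1],[0,0,0.15,0,0,0,1],[0,0,0.1,0,0,0,1],[0,0,0.04,0,0,0,1],[0,0,0,0,0,0,1]]]'
python3 -c "
from h import *
go((.5828,-.1186,.035))"
```

```text
clock: 21.07
position: [0.5835, -0.1175, 0.0389]
ee_rot: [-2.582, -1.789, 0.0]
force: [0.1, -0.3, -2.8]
width: 0.632
t 21.07 p [ 0.5835 -0.1175  0.0389] F [ 0.1 -0.3 -2.8] w 0.632 turn units [-0.    0.    0.01]
 -> [ 0.5828 -0.1186  0.035 ] units now-frame [-0.03 -0.01  0.1 ]  final-frame [-0.03 -0.01  0.1 ]
```

```bash
python3 -m pendant '[[[0,0,0.08,0,0,0,1],[0,0,0,0,0,0,1],[0,0,0,0,0,0,0],[0,0,0,0,0,0,0],[0,0,0,0,0,0,0],[0,0,-0.3,0,0,0,0],[0,0,-0.8,0,0,0,0],[0,0,-0.8,0,0,0,0],[0,0,-0.8,0,0,0,0],[0,0,-0.8,0,0,0,0],[0,0,-0.3,0,0,0,0],[0,0,0,0,0,0,0]]]'
python3 -c "
from h import *
go((.424,-.378,.19),(.424,-.378,.013))
d=shot('side');P=pts(d);blob(P,.5828,-.1186,.045,.07,.09,'B');wall(P,.5828,-.1186,.03,.075);blob(P,.4235,-.378,.06,.056,.066,'C');im=d['img'][190:310,280:440,::-1];cv2.imwrite('pics/s18c.png',cv2.resize(im,None,fx=5,fy=5))"
```

```text
clock: 22.07
position: [0.5858, -0.1174, 0.1929]
ee_rot: [2.578, 1.786, 0.008]
force: [0.4, 0.0, -0.5]
width: 1.0
t 22.07 p [ 0.5858 -0.1174  0.1929] F [ 0.4  0.  -0.5] w 1.0 turn units [ 0.09 -0.02  0.01]
 -> [ 0.424 -0.378  0.19 ] units now-frame [-7.52 -1.5   0.05]  final-frame [-7.52 -1.49  0.07]
 -> [ 0.424 -0.378  0.013] units now-frame [-0.01 -0.03  4.42]  final-frame [0.   0.   4.42]
B 243 z 0.079 mean [ 0.5815 -0.1255] circ [ 0.5697 -0.1108] 0.0476
wall 293 [ 0.5851 -0.1179]
C 296 z 0.0593 mean [ 0.4238 -0.3814] circ [ 0.4248 -0.3805] 0.0313
```

View pics/s18c.png

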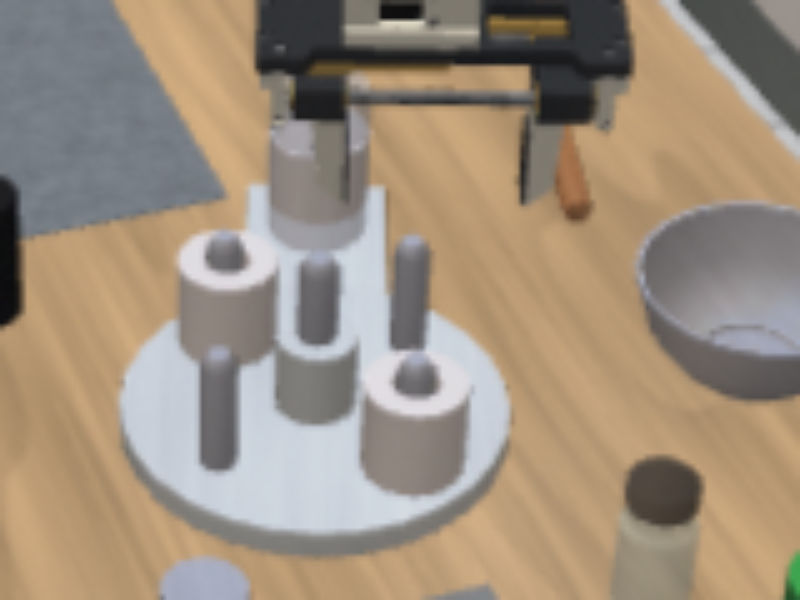

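B is seated at (415,420), with its top at 0.079. Now roller C.

```bash
python3 -m pendant '[[[-0.75,-0.15,0,0,0,0,0],[-0.75,-0.15,0,0,0,0,0],[-0.75,-0.15,0,0,0,0,0],[-0.75,-0.15,0,0,0,0,0],[-0.75,-0.15,0,0,0,0,0],[-0.75,-0.15,0,0,0,0,0],[-0.75,-0.15,0,0,0,0,0],[-0.75,-0.15,0,0,0,0,0],[-0.75,-0.15,0,0,0,0,0],[-0.75,-0.15,0,0,0,0,0],[0,0,0,0,0,0,0],[0,0,0,0,0,0,0]]]'
python3 -c "
from h import *
go((.424,-.378,.19),(.424,-.378,.013))
d=shot('side','s19');P=pts(d);blob(P,.4235,-.378,.06,.056,.066,'C')
d=shot('top');P=pts(d);blob(P,.4235,-.378,.06,.056,.066,'C');blob(P,.5828,-.1186,.045,.07,.085,'B');blob(P,.52,.0225,.04,.07,.085,'A');blob(P,.43,.358,.06,.063,.08,'cup')"
```

```text
clock: 23.12
position: [0.4196, -0.3788, 0.1866]
ee_rot: [-2.584, -1.782, 0.002]
force: [-1.2, 0.2, 0.5]
width: 0.999
t 23.12 p [ 0.4196 -0.3788  0.1866] F [-1.2  0.2  0.5] w 0.999 turn units [-0.03 -0.   -0.05]
 -> [ 0.424 -0.378  0.19 ] units now-frame [ 0.06  0.1  -0.08]  final-frame [ 0.06  0.1  -0.08]
 -> [ 0.424 -0.378  0.013] units now-frame [-0.    0.01  4.42]  final-frame [0.   0.   4.42]
C 293 z 0.0592 mean [ 0.4235 -0.3814] circ [ 0.4242 -0.3807] 0.031
C 318 z 0.0613 mean [ 0.4255 -0.3758] circ [ 0.4242 -0.378 ] 0.0308
B 352 z 0.0805 mean [ 0.5826 -0.1174] circ [ 0.5835 -0.1177] 0.0304
A 358 z 0.0803 mean [0.5207 0.0229] circ [0.5222 0.0231] 0.03
cup 337 z 0.0698 mean [0.4283 0.3573] circ [0.4285 0.3583] 0.0263
```

View pics/s19.png

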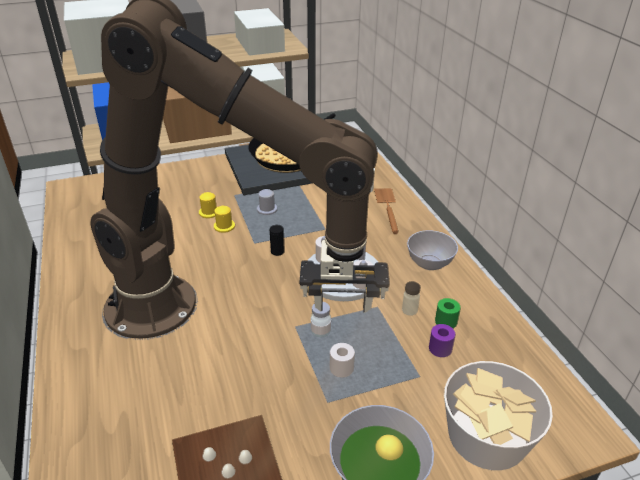

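The gripper is over C at (342,360). The jar at (321,318) lies behind it, beyond the fingers' reach. I'll descend and grip.

```bash
python3 -m pendant '[[[0.03,0.06,0.7,0,0,0,0],[0,0,0.7,0,0,0,0],[0,0,0.7,0,0,0,0],[0,0,0.7,0,0,0,0],[0,0,0.6,0,0,0,0],[0,0,0.5,0,0,0,0],[0,0,0.35,0,0,0,0],[0,0,0.1,0,0,0,0],[0,0,0,0,0,0,0],[0,0,0,0,0,0,1],[0,0,0,0,0,0,1],[0,0,0,0,0,0,1],[0,0,0,0,0,0,1],[0,0,0,0,0,0,1],[0,0,0,0,0,0,1],[0,0,0,0,0,0,1],[0,0,0,0,0,0,1],[0,0,0,0,0,0,1]]]' 30
python3 -c "
from h import *
go((.424,-.378,.18),(.48,-.08,.18))"
```

```text
clock: 24.72
position: [0.4246, -0.3773, 0.0146]
ee_rot: [2.582, 1.788, -0.0]
force: [-1.9, 0.7, 6.8]
width: 0.658
t 24.72 p [ 0.4246 -0.3773  0.0146] F [-1.9  0.7  6.8] w 0.658 turn units [0.   0.01 0.  ]
 -> [ 0.424 -0.378  0.18 ] units now-frame [-0.02 -0.01 -4.14]  final-frame [-0.02 -0.01 -4.14]
 -> [ 0.48 -0.08  0.18] units now-frame [ 7.47 -1.31 -0.  ]  final-frame [ 7.47 -1.31  0.  ]
```

```bash
python3 -m pendant '[[[0,0,-0.4,0,0,0,1],[0,0,-0.8,0,0,0,1],[0,0,-0.8,0,0,0,1],[0,0,-0.8,0,0,0,1],[0,0,-0.8,0,0,0,1],[0,0,-0.5,0,0,0,1],[0.74,-0.13,0,0,0,0,1],[0.74,-0.13,0,0,0,0,1],[0.74,-0.13,0,0,0,0,1],[0.74,-0.13,0,0,0,0,1],[0.74,-0.13,0,0,0,0,1],[0.74,-0.13,0,0,0,0,1],[0.74,-0.13,0,0,0,0,1],[0.74,-0.13,0,0,0,0,1],[0.74,-0.13,0,0,0,0,1],[0.74,-0.13,0,0,0,0,1],[0,0,0,0,0,0,1],[0,0,0,0,0,0,1]]]'
python3 -c "
from h import *
go((.48,-.08,.18),(.48,-.08,.121))
d=shot('side');P=pts(d);wall(P,.48,-.082,.175,.22);im=d['img'][160:310,240:440,::-1];cv2.imwrite('pics/s20c.png',cv2.resize(im,None,fx=4,fy=4))"
```

```text
clock: 26.22
position: [0.4799, -0.0796, 0.1779]
ee_rot: [-2.578, -1.794, -0.0]
force: [-0.3, -1.1, -2.2]
width: 0.655
t 26.22 p [ 0.4799 -0.0796  0.1779] F [-0.3 -1.1 -2.2] w 0.655 turn units [-0.   -0.    0.06]
 -> [ 0.48 -0.08  0.18] units now-frame [-0.01  0.01 -0.05]  final-frame [-0.01  0.01 -0.05]
 -> [ 0.48  -0.08   0.121] units now-frame [-0.    0.    1.47]  final-frame [0.   0.   1.48]
wall 422 [ 0.4809 -0.0826]
```

View pics/s20c.png

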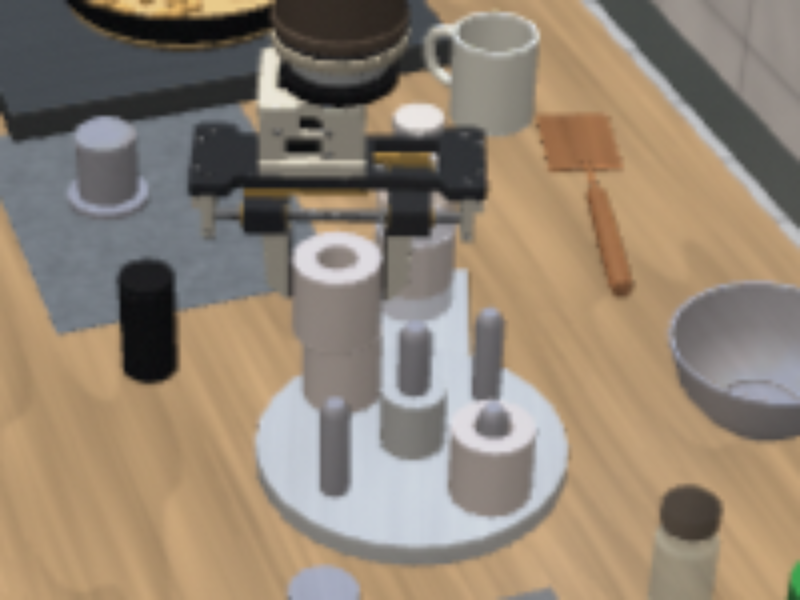

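C hangs at (337,295), above the near pin at (335,440) and properly held. I'll lower it.

```bash
python3 -m pendant '[[[0,0,0.5,0,0,0,1],[0,0,0.5,0,0,0,1],[0,0,0.4,0,0,0,1],[0,0,0,0,0,0,1],[0,0,0,0,0,0,1]]]'
python3 -c "
from h import *
go((.48,-.08,.12),(.48,-.08,.035))"
```

```text
clock: 26.68
position: [0.479, -0.0828, 0.1216]
ee_rot: [-2.583, -1.786, 0.003]
force: [1.2, -0.5, -2.6]
width: 0.658
t 26.68 p [ 0.479  -0.0828  0.1216] F [ 1.2 -0.5 -2.6] w 0.658 turn units [-0.03  0.01 -0.02]
 -> [ 0.48 -0.08  0.12] units now-frame [ 0.07 -0.    0.04]  final-frame [ 0.07 -0.    0.04]
 -> [ 0.48  -0.08   0.035] units now-frame [0.   0.   2.12]  final-frame [0.   0.   2.12]
```

```bash
python3 -m pendant '[[[0.04,0,0,0,0,0,1],[0,0,0,0,0,0,1],[0,0,0,0,0,0,1]]]'
python3 -c "
from h import *
go((.48,-.08,.12))"
```

```text
clock: 26.93
position: [0.4812, -0.0803, 0.123]
ee_rot: [2.582, 1.788, 0.002]
force: [-0.5, -0.3, -1.8]
width: 0.657
t 26.93 p [ 0.4812 -0.0803  0.123 ] F [-0.5 -0.3 -1.8] w 0.657 turn units [ 0.02 -0.    0.  ]
 -> [ 0.48 -0.08  0.12] units now-frame [-0.   -0.03  0.08]  final-frame [-0.   -0.03  0.08]
```

```bash
python3 -m pendant '[[[0,-0.01,0.2,0,0,0,1],[0,0,0.2,0,0,0,1],[0,0,0.2,0,0,0,1],[0,0,0,0,0,0,1]]]'
python3 -c "
from h import *
go((.48,-.08,.035))"
```

```text
clock: 27.27
position: [0.4788, -0.08, 0.0961]
ee_rot: [-2.581, -1.788, 0.003]
force: [-0.1, -0.1, -2.6]
width: 0.654
t 27.27 p [ 0.4788 -0.08    0.0961] F [-0.1 -0.1 -2.6] w 0.654 turn units [-0.03  0.01  0.01]
 -> [ 0.48  -0.08   0.035] units now-frame [0.01 0.03 1.53]  final-frame [0.01 0.03 1.53]
```

```bash
python3 -m pendant '[[[0,0,0.3,0,0,0,1],[0,0,0.3,0,0,0,1],[0,0,0.3,0,0,0,1],[0,0,0.3,0,0,0,1],[0,0,0.15,0,0,0,1],[0,0,0.1,0,0,0,1],[0,0,0.04,0,0,0,1],[0,0,0,0,0,0,1]]]'
python3 -c "
from h import *
go((.48,-.08,.035))"
```

```text
clock: 27.93
position: [0.4801, -0.08, 0.0384]
ee_rot: [-2.582, -1.789, 0.0]
force: [0.6, -0.6, -3.4]
width: 0.653
t 27.93 p [ 0.4801 -0.08    0.0384] F [ 0.6 -0.6 -3.4] w 0.653 turn units [-0.    0.    0.01]
 -> [ 0.48  -0.08   0.035] units now-frame [-0.   -0.    0.08]  final-frame [-0.   -0.    0.08]
```

```bash
python3 -m pendant '[[[0,0,0.07,0,0,0,1],[0,0,0,0,0,0,1],[0,0,0,0,0,0,0],[0,0,0,0,0,0,0],[0,0,0,0,0,0,0],[0,0,-0.3,0,0,0,0],[0,0,-0.8,0,0,0,0],[0,0,-0.8,0,0,0,0],[0,0,-0.8,0,0,0,0],[0,0,-0.8,0,0,0,0],[0,0,-0.8,0,0,0,0],[0,0,-0.3,0,0,0,0],[0,0,0,0,0,0,0]]]'
python3 -c "
from h import *
go((.618,.1245,.215),(.618,.1245,.175))
d=shot('side');P=pts(d);
for n,a in(('A',(.5202,.0225)),('B',(.5828,-.1186)),('C',(.48,-.08))): blob(P,*a,.032,.07,.09,n);wall(P,*a,.03,.075)
im=d['img'][180:310,250:430,::-1];cv2.imwrite('pics/s21c.png',cv2.resize(im,None,fx=4.4,fy=4.4))"
```

```text
clock: 29.02
position: [0.4822, -0.08, 0.2234]
ee_rot: [2.579, 1.786, 0.007]
force: [0.1, -1.1, 0.5]
width: 0.994
t 29.02 p [ 0.4822 -0.08    0.2234] F [ 0.1 -1.1  0.5] w 0.994 turn units [ 0.08 -0.01  0.  ]
 -> [0.618  0.1245 0.215 ] units now-frame [5.98 1.38 0.22]  final-frame [5.98 1.38 0.21]
 -> [0.618  0.1245 0.175 ] units now-frame [-0.   -0.01  1.  ]  final-frame [0. 0. 1.]
A 210 z 0.0792 mean [0.5199 0.0141] circ [0.5204 0.0206] 0.0324
wall 231 [0.5228 0.0227]
B 238 z 0.0788 mean [ 0.5816 -0.126 ] circ [ 0.5848 -0.1209] 0.0322
wall 280 [ 0.5849 -0.1179]
C 238 z 0.0794 mean [ 0.4787 -0.0895] circ [ 0.4821 -0.0856] 0.0324
wall 278 [ 0.4817 -0.082 ]
```

View pics/s21c.png

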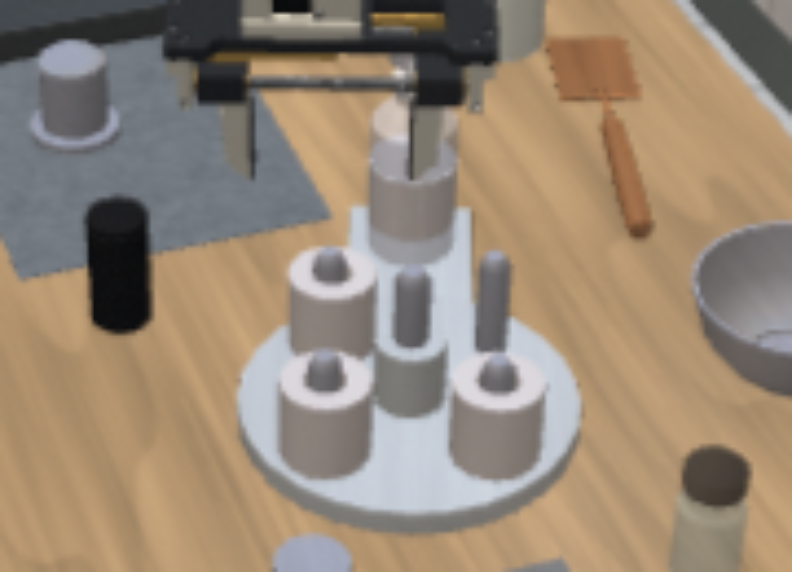

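All three rollers are seated with their tops at 0.079, and the cap stands upright at (120,265). Now the pump: I'll close the jaws and move above (0.618,0.1245).

```bash
python3 -m pendant '[[[0.6,0.14,0,0,0,0,1],[0.6,0.14,0,0,0,0,1],[0.6,0.14,0,0,0,0,1],[0.6,0.14,0,0,0,0,1],[0.6,0.14,0,0,0,0,1],[0.6,0.14,0,0,0,0,1],[0.6,0.14,0,0,0,0,1],[0.6,0.14,0,0,0,0,1],[0.6,0.14,0,0,0,0,1],[0.6,0.14,0,0,0,0,1],[0,0,0,0,0,0,1],[0,0,0,0,0,0,1],[0,0,0,0,0,0,1],[0,0,0,0,0,0,1],[0,0,0,0,0,0,1]]]' 20
python3 -c "
from h import *
go((.618,.1245,.215),(.618,.1245,.176))
d=shot('side');im=d['img'][130:260,260:440,::-1];cv2.imwrite('pics/s22c.png',cv2.resize(im,None,fx=4.4,fy=4.4))"
```

```text
clock: 30.32
position: [0.6166, 0.1236, 0.2194]
ee_rot: [2.583, 1.787, -0.001]
force: [-0.7, 0.3, -0.3]
width: 0.009
t 30.32 p [0.6166 0.1236 0.2194] F [-0.7  0.3 -0.3] w 0.009 turn units [-0.    0.01 -0.01]
 -> [0.618  0.1245 0.215 ] units now-frame [0.03 0.03 0.11]  final-frame [0.03 0.03 0.11]
 -> [0.618  0.1245 0.176 ] units now-frame [0.   0.   0.97]  final-frame [0.   0.   0.98]
```

View pics/s22c.png

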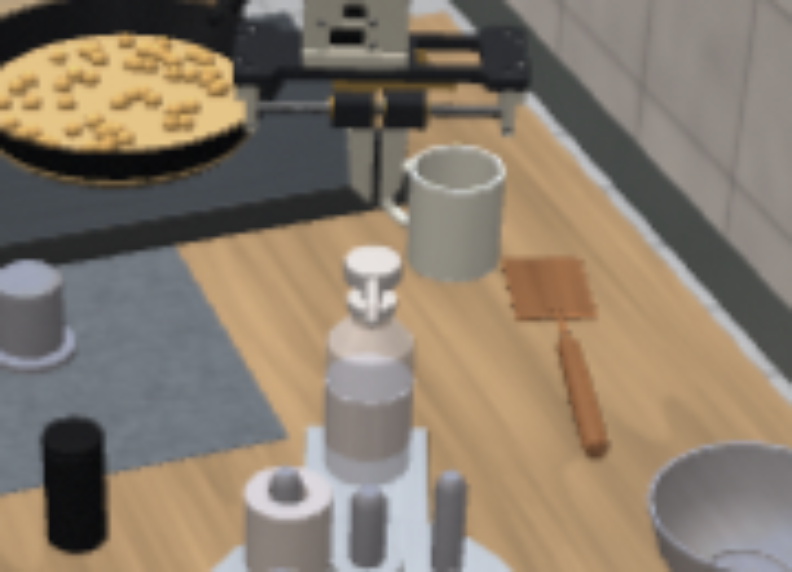

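The closed tips at (376,205) sit above the pump at (373,265). I'll descend in small steps and watch the force.

```bash
python3 -m pendant '[[[0.02,0.03,0.5,0,0,0,1],[0,0,0.4,0,0,0,1],[0,0,0.15,0,0,0,1],[0,0,0,0,0,0,1],[0,0,0,0,0,0,1]]]'
python3 -m pendant '[[[0,0,0.1,0,0,0,1],[0,0,0,0,0,0,1],[0,0,0,0,0,0,1]]]'
python3 -m pendant '[[[0,0,0.1,0,0,0,1],[0,0,0,0,0,0,1],[0,0,0,0,0,0,1]]]'
python3 -c "
from h import *
go((.618,.1245,.161))
d=shot('side');im=d['img'][130:260,260:440,::-1];cv2.imwrite('pics/s23c.png',cv2.resize(im,None,fx=4.4,fy=4.4))"
```

```text
clock: 30.78
position: [0.6183, 0.125, 0.178]
ee_rot: [2.583, 1.788, -0.0]
force: [0.2, 0.4, 0.4]
width: 0.005
clock: 31.03
position: [0.6185, 0.1254, 0.1741]
ee_rot: [2.582, 1.789, 0.001]
force: [-1.2, 0.0, 0.1]
width: 0.006
clock: 31.28
position: [0.6181, 0.1253, 0.1694]
ee_rot: [-2.582, -1.789, 0.001]
force: [-0.2, -0.1, -1.4]
width: 0.007
t 31.28 p [0.6181 0.1253 0.1694] F [-0.2 -0.1 -1.4] w 0.007 turn units [-0.    0.    0.01]
 -> [0.618  0.1245 0.161 ] units now-frame [-0.02  0.    0.21]  final-frame [-0.02  0.    0.21]
```

View pics/s23c.png

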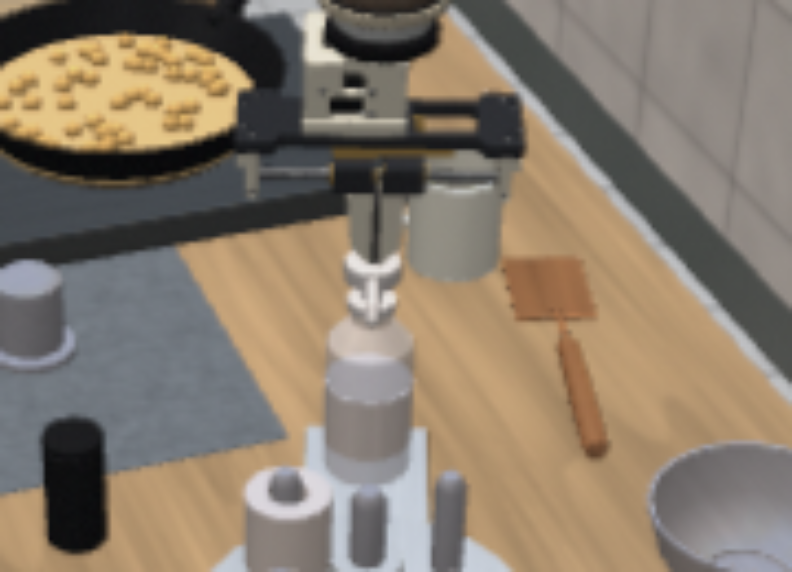

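The tips are at the pump's top face at (375,258). I'll press on in 4 mm steps.

```bash
python3 -m pendant '[[[0,0,0.1,0,0,0,1],[0,0,0,0,0,0,1],[0,0,0,0,0,0,1]]]'
python3 -m pendant '[[[0,0,0.1,0,0,0,1],[0,0,0,0,0,0,1],[0,0,0,0,0,0,1]]]'
python3 -m pendant '[[[0,0,0.1,0,0,0,1],[0,0,0,0,0,0,1],[0,0,0,0,0,0,1]]]'
```

```text
clock: 31.58
position: [0.6186, 0.1255, 0.1658]
ee_rot: [2.582, 1.789, 0.001]
force: [0.8, 0.1, 3.1]
width: 0.005
clock: 31.83
position: [0.6186, 0.1255, 0.1618]
ee_rot: [2.582, 1.789, 0.001]
force: [1.3, -0.1, 5.6]
width: 0.007
clock: 32.08
position: [0.6187, 0.1256, 0.1583]
ee_rot: [2.582, 1.789, 0.002]
force: [-0.2, 0.0, 7.4]
width: 0.003
```

```bash
python3 -m pendant '[[[0,0,0.08,0,0,0,1],[0,0,0,0,0,0,1],[0,0,0,0,0,0,1]]]'
python3 -c "
from h import *
go()
d=shot('side');im=d['img'][130:260,260:440,::-1];cv2.imwrite('pics/s24c.png',cv2.resize(im,None,fx=4.4,fy=4.4))"
```

```text
clock: 32.33
position: [0.6189, 0.1256, 0.1577]
ee_rot: [2.581, 1.788, 0.004]
force: [-7.9, -3.4, 28.0]
width: 0.007
t 32.33 p [0.6189 0.1256 0.1577] F [-7.9 -3.4 28. ] w 0.007 turn units [ 0.03 -0.01  0.  ]
```

View pics/s24c.png

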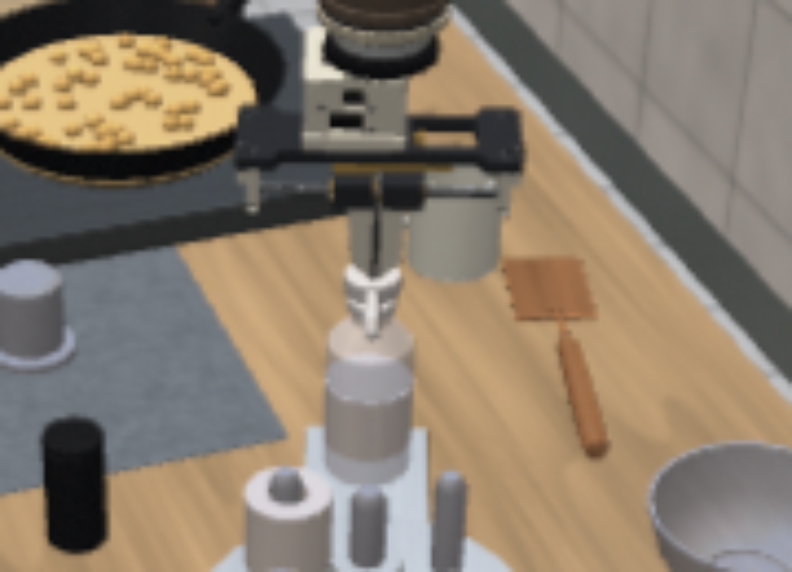

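The pump has bottomed: the force jumped to 28 N and the cap is visibly down. I'll raise the arm and let the pump come up.

```bash
python3 -m pendant '[[[0,0,-0.3,0,0,0,1],[0,0,-0.5,0,0,0,1],[0,0,-0.7,0,0,0,1],[0,0,-0.5,0,0,0,0],[0,0,0,0,0,0,0],[0,0,0,0,0,0,0],[0,0,0,0,0,0,0],[0,0,0,0,0,0,0]]]' 25
python3 -c "
from h import *
go((.429,.358,.2),(.429,.358,.02))
d=shot('side','s25');im=d['img'][130:260,230:410,::-1];cv2.imwrite('pics/s25c.png',cv2.resize(im,None,fx=4.4,fy=4.4))"
```

```text
clock: 33.05
position: [0.6175, 0.1249, 0.2329]
ee_rot: [-2.582, -1.789, 0.004]
force: [0.3, 0.5, -0.6]
width: 0.317
t 33.05 p [0.6175 0.1249 0.2329] F [ 0.3  0.5 -0.6] w 0.317 turn units [-0.02  0.02  0.01]
 -> [0.429 0.358 0.2  ] units now-frame [ 3.8  -6.46  0.83]  final-frame [ 3.8  -6.46  0.82]
 -> [0.429 0.358 0.02 ] units now-frame [0.01 0.01 4.5 ]  final-frame [0.  0.  4.5]
```

View pics/s25c.png

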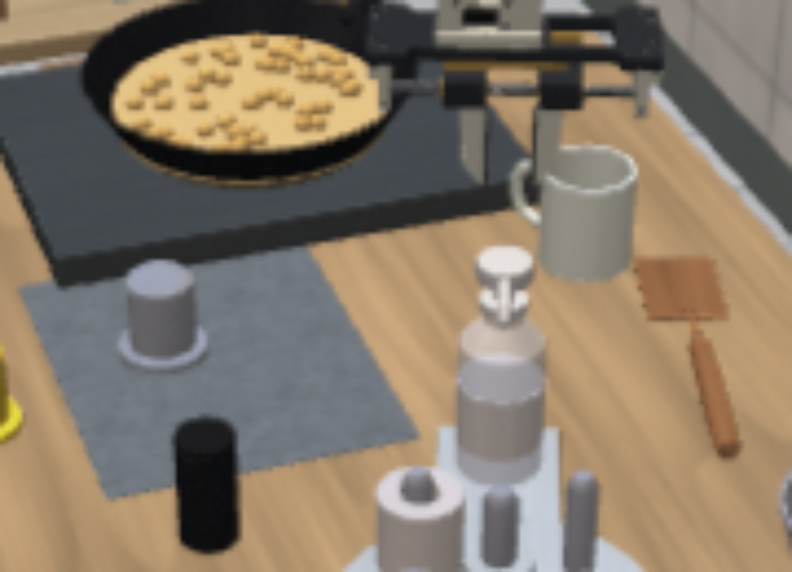

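The pump is up again, with its top at (503,262) as before the press. Now to the cup.

```bash
python3 -m pendant '[[[0.42,-0.72,0,0,0,0,0],[0.42,-0.72,0,0,0,0,0],[0.42,-0.72,0,0,0,0,0],[0.42,-0.72,0,0,0,0,0],[0.42,-0.72,0,0,0,0,0],[0.42,-0.72,0,0,0,0,0],[0.42,-0.72,0.3,0,0,0,0],[0.42,-0.72,0.4,0,0,0,0],[0.42,-0.72,0.4,0,0,0,0],[0,0,0,0,0,0,0],[0,0,0,0,0,0,0],[0,0,0,0,0,0,0]]]'
python3 -c "
from h import *
go((.4288,.358,.19),(.4288,.358,.015))
d=shot('side','s26');P=pts(d);blob(P,.43,.358,.06,.063,.08,'cup');wall(P,.4288,.358,.015,.06,.026);im=d['img'][110:260,200:400,::-1];cv2.imwrite('pics/s26c.png',cv2.resize(im,None,fx=4,fy=4))
d=shot('top');P=pts(d);blob(P,.43,.358,.06,.063,.08,'cup')"
```

```text
clock: 34.1
position: [0.4289, 0.3574, 0.1898]
ee_rot: [2.582, 1.789, -0.002]
force: [0.3, 0.2, -0.3]
width: 1.0
t 34.1 p [0.4289 0.3574 0.1898] F [ 0.3  0.2 -0.3] w 1.0 turn units [-0.    0.02  0.01]
 -> [0.4288 0.358  0.19  ] units now-frame [ 0.01 -0.01 -0.  ]  final-frame [ 0.01 -0.01 -0.  ]
 -> [0.4288 0.358  0.015 ] units now-frame [0.01 0.   4.37]  final-frame [0.   0.   4.38]
cup 103 z 0.0692 mean [0.4281 0.3505] circ [0.4304 0.3512] 0.0274
wall 177 [0.4303 0.3584]
cup none 0
```

View pics/s26c.png

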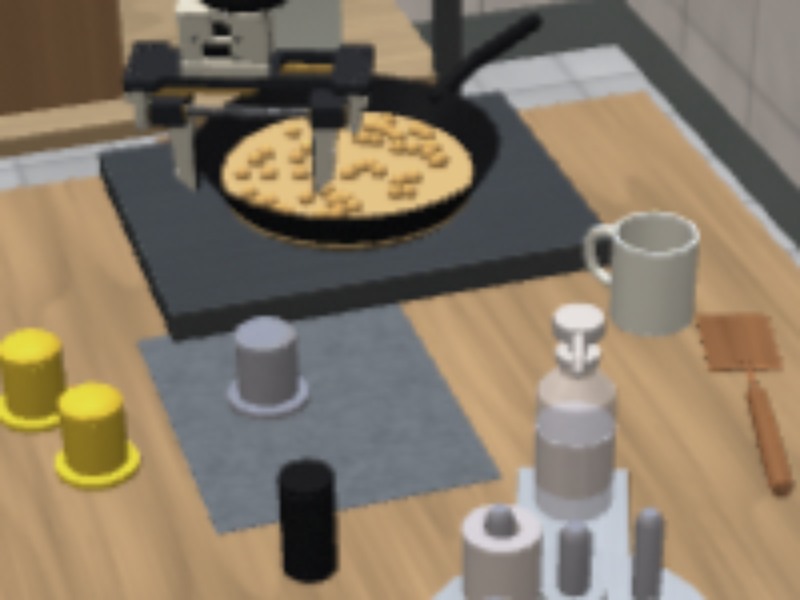

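The gripper is above the steel cup at (267,360). The yellow look-alikes at (30,375) and (95,435) are clear. I'll descend and grip.

```bash
python3 -m pendant '[[[0,0,0.7,0,0,0,0],[0,0,0.7,0,0,0,0],[0,0,0.7,0,0,0,0],[0,0,0.7,0,0,0,0],[0,0,0.6,0,0,0,0],[0,0,0.5,0,0,0,0],[0,0,0.37,0,0,0,0],[0,0,0.1,0,0,0,0],[0,0,0,0,0,0,0],[0,0,0,0,0,0,1],[0,0,0,0,0,0,1],[0,0,0,0,0,0,1],[0,0,0,0,0,0,1],[0,0,0,0,0,0,1],[0,0,0,0,0,0,1],[0,0,0,0,0,0,1],[0,0,0,0,0,0,1],[0,0,0,0,0,0,1],[0,0,0,0,0,0,1]]]' 30
python3 -c "
from h import *
go((.4288,.358,.22),(.4288,.15,.22),(.5514,-.048,.22))"
```

```text
clock: 35.78
position: [0.4287, 0.3581, 0.0158]
ee_rot: [2.582, 1.789, 0.0]
force: [-1.3, -1.7, 5.4]
width: 0.556
t 35.78 p [0.4287 0.3581 0.0158] F [-1.3 -1.7  5.4] w 0.556 turn units [ 0.   -0.    0.01]
 -> [0.4288 0.358  0.22  ] units now-frame [-0.   0.  -5.1]  final-frame [-0.   0.  -5.1]
 -> [0.4288 0.15   0.22  ] units now-frame [-4.87  1.83 -0.  ]  final-frame [-4.87  1.83  0.  ]
 -> [ 0.5514 -0.048   0.22  ] units now-frame [-3.56  4.61  0.  ]  final-frame [-3.56  4.61  0.  ]
```

```bash
python3 -m pendant '[[[0,0,-0.4,0,0,0,1],[0,0,-0.8,0,0,0,1],[0,0,-0.8,0,0,0,1],[0,0,-0.8,0,0,0,1],[0,0,-0.8,0,0,0,1],[0,0,-0.8,0,0,0,1],[0,0,-0.6,0,0,0,1],[0,0,0,0,0,0,1]]]'
python3 -m pendant '[[[-0.7,0.53,0,0,0,0,1],[-0.7,0.53,0,0,0,0,1],[-0.7,0.53,0,0,0,0,1],[-0.7,0.53,0,0,0,0,1],[-0.7,0.53,0,0,0,0,1],[-0.7,0.53,0,0,0,0,1],[-0.7,0.53,0,0,0,0,1],[-0.7,0.53,0,0,0,0,1],[-0.7,0.53,0,0,0,0,1],[-0.7,0.53,0,0,0,0,1],[-0.7,0.53,0,0,0,0,1],[-0.7,0.53,0,0,0,0,1],[0,0,0,0,0,0,1],[0,0,0,0,0,0,1],[0,0,0,0,0,0,1]]]'
python3 -c "
from h import *
go((.5514,-.048,.215),(.5514,-.048,.155),(.5514,-.048,.0858))
d=shot('side','s27');P=pts(d);wall(P,.5514,-.048,.22,.26,.026);im=d['img'][140:290,250:450,::-1];cv2.imwrite('pics/s27c.png',cv2.resize(im,None,fx=4,fy=4))"
```

```text
clock: 36.45
position: [0.4302, 0.36, 0.2204]
ee_rot: [-2.582, -1.788, -0.011]
force: [0.1, 1.6, -1.7]
width: 0.554
clock: 37.7
position: [0.5481, -0.0457, 0.2145]
ee_rot: [-2.581, -1.788, 0.002]
force: [-0.1, 0.9, -3.0]
width: 0.555
t 37.7 p [ 0.5481 -0.0457  0.2145] F [-0.1  0.9 -3. ] w 0.555 turn units [-0.03  0.    0.  ]
 -> [ 0.5514 -0.048   0.215 ] units now-frame [-0.03  0.1  -0.01]  final-frame [-0.03  0.1  -0.01]
 -> [ 0.5514 -0.048   0.155 ] units now-frame [0.  0.  1.5]  final-frame [0.  0.  1.5]
 -> [ 0.5514 -0.048   0.0858] units now-frame [0.   0.   1.73]  final-frame [0.   0.   1.73]
wall 322 [ 0.5505 -0.0459]
```

View pics/s27c.png

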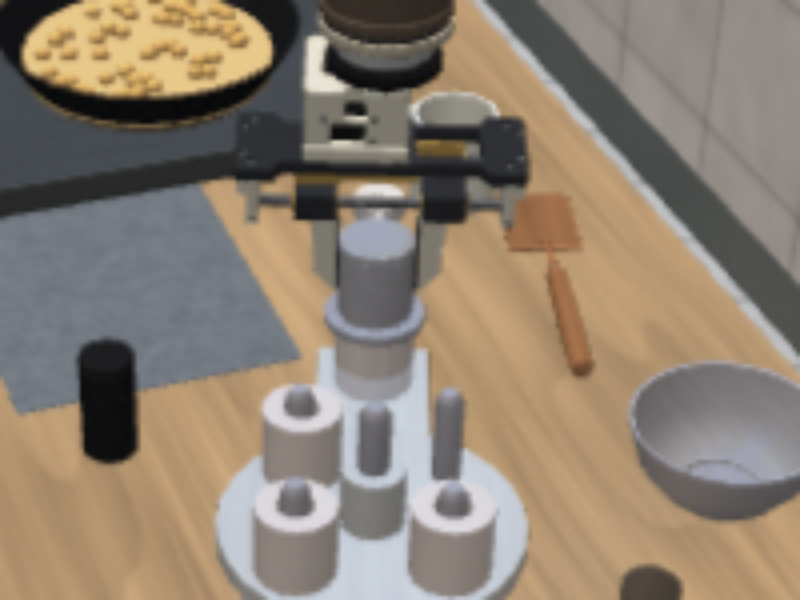

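The cup at (376,270) hangs level over the shaft at (375,405). I'll lower it to just above the shaft top and settle.

```bash
python3 -m pendant '[[[-0.03,0.08,0.5,0,0,0,1],[0,0,0.5,0,0,0,1],[0,0,0.5,0,0,0,1],[0,0,0,0,0,0,1],[0,0,0,0,0,0,1],[0,0,0,0,0,0,1],[0,0,0,0,0,0,1]]]'
python3 -c "
from h import *
go((.5514,-.048,.148),(.5514,-.048,.0858))
d=shot('side','s28');P=pts(d);wall(P,.5514,-.048,.16,.195,.026);im=d['img'][180:290,280:410,::-1];cv2.imwrite('pics/s28c.png',cv2.resize(im,None,fx=5.4,fy=5.4))"
```

```text
clock: 38.33
position: [0.5523, -0.0476, 0.157]
ee_rot: [2.581, 1.789, 0.003]
force: [0.1, 0.7, -1.8]
width: 0.557
t 38.33 p [ 0.5523 -0.0476  0.157 ] F [ 0.1  0.7 -1.8] w 0.557 turn units [ 0.03 -0.01  0.02]
 -> [ 0.5514 -0.048   0.148 ] units now-frame [-0.02 -0.02  0.23]  final-frame [-0.02 -0.02  0.23]
 -> [ 0.5514 -0.048   0.0858] units now-frame [-0.   -0.    1.55]  final-frame [0.   0.   1.55]
wall 253 [ 0.5545 -0.0478]
```

View pics/s28c.png

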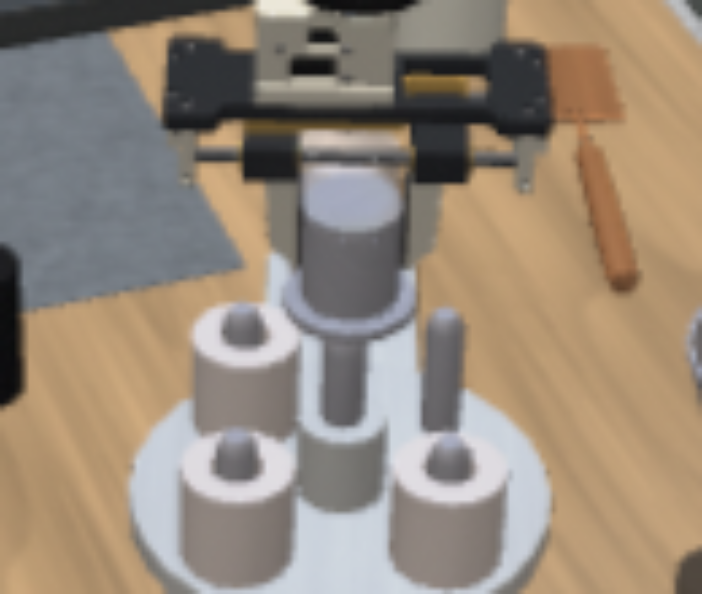

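The flange centre at x≈349 is within 2 mm of the shaft axis at x≈346, allowing for the lean. I'll nudge and lower it onto the taper.

```bash
python3 -m pendant '[[[-0.02,-0.03,0.2,0,0,0,1],[0,0,0.2,0,0,0,1],[0,0,0.15,0,0,0,1],[0,0,0.1,0,0,0,1],[0,0,0,0,0,0,1],[0,0,0,0,0,0,1]]]'
python3 -c "
from h import *
go((.5514,-.048,.0858))"
```

```text
clock: 38.88
position: [0.5498, -0.0485, 0.1292]
ee_rot: [-2.582, -1.789, 0.001]
force: [-0.4, 0.6, -2.8]
width: 0.554
t 38.88 p [ 0.5498 -0.0485  0.1292] F [-0.4  0.6 -2.8] w 0.554 turn units [-0.01  0.    0.01]
 -> [ 0.5514 -0.048   0.0858] units now-frame [0.03 0.03 1.09]  final-frame [0.03 0.03 1.09]
```

```bash
python3 -m pendant '[[[0.01,0.02,0.2,0,0,0,1],[0,0,0.2,0,0,0,1],[0,0,0.2,0,0,0,1],[0,0,0.2,0,0,0,1],[0,0,0.1,0,0,0,1],[0,0,0.08,0,0,0,1],[0,0,0,0,0,0,1],[0,0,0,0,0,0,1]]]'
python3 -c "
from h import *
go((.5514,-.048,.0858))"
```

```text
clock: 39.55
position: [0.5509, -0.0484, 0.0904]
ee_rot: [-2.582, -1.789, 0.0]
force: [0.6, 1.0, -1.8]
width: 0.56
t 39.55 p [ 0.5509 -0.0484  0.0904] F [ 0.6  1.  -1.8] w 0.56 turn units [-0.    0.    0.01]
 -> [ 0.5514 -0.048   0.0858] units now-frame [0.01 0.01 0.11]  final-frame [0.01 0.01 0.11]
```

```bash
python3 -m pendant '[[[0,0,0.09,0,0,0,1],[0,0,0,0,0,0,1],[0,0,0,0,0,0,1]]]'
python3 -m pendant '[[[0,0,0,0,0,0,0],[0,0,0,0,0,0,0],[0,0,0,0,0,0,0],[0,0,0,0,0,0,0],[0,0,-0.3,0,0,0,0],[0,0,-0.7,0,0,0,0],[0,0,-0.8,0,0,0,0],[0,0,-0.8,0,0,0,0],[0,0,-0.8,0,0,0,0],[0,0,-0.8,0,0,0,0],[0,0,0,0,0,0,0]]]'
python3 -c "
from h import *
go((.40,-.05,.25))"
```

```text
clock: 39.8
position: [0.5509, -0.0485, 0.0868]
ee_rot: [2.582, 1.789, -0.0]
force: [-0.7, 0.6, -1.5]
width: 0.554
clock: 40.72
position: [0.554, -0.0477, 0.2624]
ee_rot: [2.577, 1.786, 0.013]
force: [0.2, -0.0, -0.1]
width: 1.004
t 40.72 p [ 0.554  -0.0477  0.2624] F [ 0.2 -0.  -0.1] w 1.004 turn units [ 0.12 -0.04  0.01]
 -> [ 0.4  -0.05  0.25] units now-frame [-1.41 -3.59  0.27]  final-frame [-1.41 -3.58  0.31]
```

```bash
python3 -m pendant '[[[-0.8,0,0,0,0,0,0],[-0.8,0,0,0,0,0,0],[-0.8,0,0,0,0,0,0],[-0.8,0,0,0,0,0,0],[-0.8,0,0,0,0,0,0],[-0.8,0,0,0,0,0,0],[-0.8,0,0,0,0,0,0],[-0.8,0,0,0,0,0,0],[0,0,0,0,0,0,0],[0,0,0,0,0,0,0],[0,0,0,0,0,0,0]]]'
python3 -c "
from h import *
d=shot('top','t30');P=pts(d)
for n,a in(('A',(.5202,.0225)),('B',(.5828,-.1186)),('C',(.48,-.08))): blob(P,*a,.034,.07,.088,n)
blob(P,.5514,-.048,.03,.13,.15,'cup top');blob(P,.4,.12,.05,.075,.1,'cap');blob(P,.4165,-.241,.04,.078,.095,'jar');blob(P,.672,-.246,.04,.08,.1,'shaker');blob(P,.618,.1245,.022,.17,.195,'pump')
d=shot('side','s30');P=pts(d);blob(P,.5514,-.048,.03,.13,.15,'cup side');im=d['img'][170:300,250:430,::-1];cv2.imwrite('pics/s30c.png',cv2.resize(im,None,fx=4.4,fy=4.4));go()"
```

```text
clock: 41.63
position: [0.4612, -0.2875, 0.2554]
ee_rot: [2.582, 1.789, 0.001]
force: [0.5, 0.4, 0.3]
width: 0.999
A 371 z 0.0804 mean [0.5209 0.0233] circ [0.5221 0.0234] 0.0302
B 368 z 0.0807 mean [ 0.5826 -0.1173] circ [ 0.5836 -0.118 ] 0.0308
C 379 z 0.0806 mean [ 0.4794 -0.0812] circ [ 0.4805 -0.0812] 0.0301
cup top 352 z 0.1405 mean [ 0.5508 -0.0469] circ [ 0.552 -0.047] 0.0262
cap 254 z 0.0888 mean [0.3995 0.1217] circ [0.3998 0.1218] 0.0218
jar 282 z 0.0859 mean [ 0.4161 -0.2409] circ [ 0.4169 -0.2409] 0.0238
shaker 205 z 0.0911 mean [ 0.6715 -0.2459] circ [ 0.6724 -0.2469] 0.0205
pump 237 z 0.1841 mean [0.6158 0.1236] circ [0.6169 0.1221] 0.0232
cup side 131 z 0.1375 mean [ 0.548  -0.0592] circ [ 0.5473 -0.0491] 0.0307
t 41.73 p [ 0.4616 -0.2867  0.2552] F [-0.9 -0.1 -0.1] w 0.999 turn units [ 0.01 -0.01  0.03]
```

View pics/s30c.png

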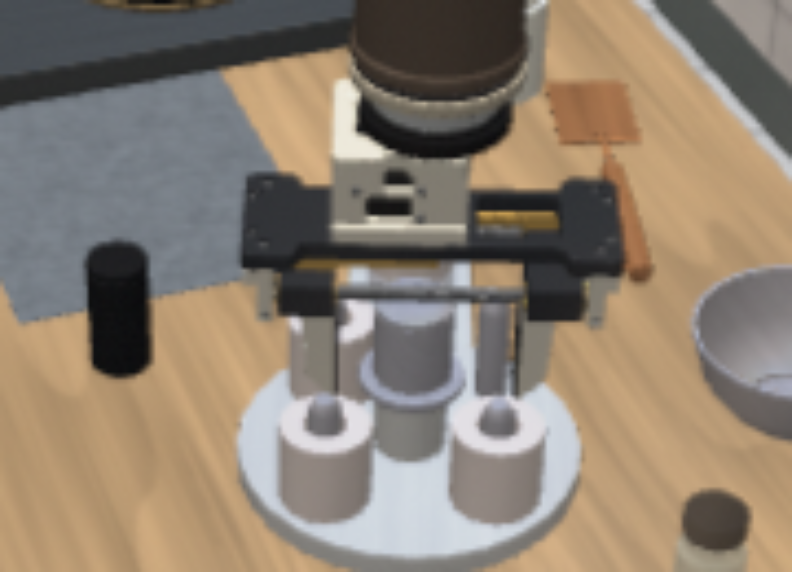

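View pics/t30.png

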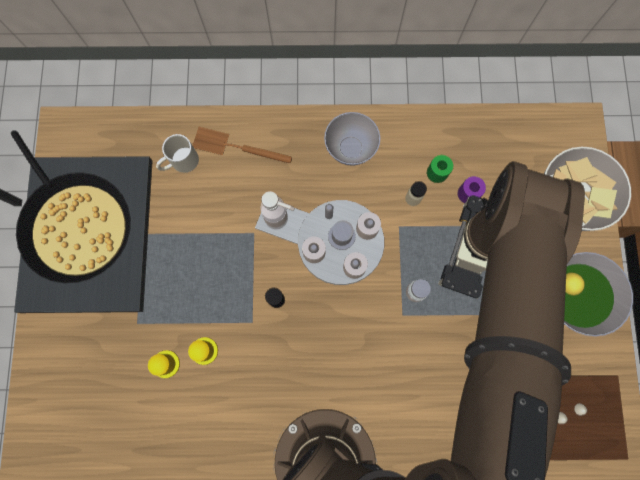

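The top view shows three seated rollers at (314,249), (369,226) and (355,265), and the cup on the hub at (342,235) with its top at 0.1405 against 0.141 expected. The cap stands at (275,298), the pump is up at 0.184, and the jar and shaker haven't moved. I'm handing in.

```bash
python3 -c "
from cell import arm
print(arm.sign_off())"
```

```text
the job is handed in; nothing more can be done
None
```

The carrier is back together, and I handed the job in at about 42 s of the 210 s; the hand-in reports no verdict. I did it in this order: dust cap off and stood on the worktop, three rollers onto three pins, pump pressed to its stop and let up, then the cup slid over the shaft onto the hub.

**Last checks (top camera):**
- **Rollers:** tops at 0.0804–0.0807 m against 0.080 expected. Centres are within about 2 mm of the pin axes.
- **Cup:** top at 0.1405 m against 0.141 expected, and about 1 mm off the shaft axis.
- **Dust cap:** top at 0.089 m and upright, about 0.23 m from the carrier's centre.
- **Pump:** top at 0.184 m, so it is up.
- **Jar and shaker:** within about 1 mm of where they started.
- **Robot:** clear of everything.

**What disagreed:**
- **Fingertip position:** the tips stand about 14 mm behind (above) the reported tool point, not 22 mm ahead of it as stated. My first grip on a roller therefore closed just above it, and the cap was carried by its top few millimetres. I corrected the heights, and the pump contact height later gave the same figure.
- **Side camera:** it reads a few millimetres off the top camera, so I took positions from the top camera.
- **Grip widths:** one roller read 58 mm and another 60.5 mm for a 60 mm diameter, but both seated normally.

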